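# Load lacquered carved wheels into the drying tunnel

### The arm

A 6-joint arm with a two-finger parallel gripper is mounted at the origin on the work surface. World frame = base frame: x ahead of the robot, y to its left, z up, the work surface at z = 0. Lengths are in m, angles in rad, forces in N, time in s.
With the tool pointing down it reaches from about 0.375 to 0.9 m from the base axis. Payload 3.1 kg.
Tool frame: the origin (TCP) lies on the mounting face of the last link; the fingertips stand 182 mm ahead of it and the grasp point (between the pads) lies 164 mm ahead of it; z points along the fingers, y is the direction in which the jaws open and shut (so a half turn about z gives the same grasp; the last joint's range is limited). The gripper opens to 87 mm and grips with 3 to 60 N. Pads are 19 mm wide; open, the fingers measure 117 mm over their backs; the gripper's body (75 mm by 190 mm) begins 51 mm behind the grasp point.
Start: joints at [-1.454, 0.527, 1.433, -0, 1.181, -0.178], TCP at [0.182, -0.598, 0.405] pointing down, gripper open.
Joint ranges: [-3.08, 3.08], [-0.75, 2.2], [0.22, 2.44], [-1.43, 4.57], [0, 2.65], [-2.85, 2.85]. Speed limits (rad/s): [2.79, 2.79, 3.14, 3.14, 3.14, 3.14].

### API

Orientations are given as a unit quaternion [x, y, z, w].
In Python, from rig import robot, camera, camera_model gives the robot as it stands.
- The arm moves only by the tool drive_tool, never from a script. Its argument "plan" is a list that holds one entry, the list of rows, each a list of 6 numbers: the shift along the world's x, y, z in units of 2.5 cm (1.0 is 2.5 cm), then the turn, a rotation vector about the world's x, y, z in units of 6 degrees (1.0 is 6 degrees). A call has 1 to 8 rows; each row shifts and turns the commanded pose from where the row before left it; what a row does not reach is not made up. A row lasts 1/8 s, in which the tool goes at most 62.5 mm and 10.7 degrees, less where a joint would pass 70% of its speed; a pose out of reach is approached as far as the arm can. A call with a number of a shift or a turn outside -1 to 1 is refused whole. A call with a gripper value outside its range is refused whole. "grip" is the closure, from 0 (fully open) to 1 (shut), set as the call begins (left out, the last holds). The fingers move at their own pace and stop on an object; "force" is the grip in N (left out, the last holds). Time passes only in rows, so rows that do not move let the fingers close. It gives the time, the measured TCP pose, the force and the opening at its end, in the units of the state.
- robot.get_obs(): the state, without advancing time (a new reading comes with each control period).
- camera(name): name is "scene" or "top" or "wrist"; returns the picture (420x560x3 uint8, red, green, blue); there is no depth.
- camera_model(name): a dict with "K" (3x3 intrinsics, pixels), "world_to_cam" (4x4, takes a point from world to camera coordinates); the wrist camera has in their place "tool_from_camera" (4x4, takes a point from camera to tool coordinates, whose origin is the TCP and whose axes are the flange's). Camera axes: x right, y up, looking along -z (the intrinsics and any distortion apply to the point x, -y, -z); pixel columns grow to the right and rows downward; lengths in m; the calibration is good to about 2 mm. The wrist camera is an equidistant fisheye: a pixel r from the principal point sees the ray r / f radians off the axis. A picture is of the moment at which its call begins: read the wrist's pose just before it. camera_model takes no time and is no camera call.
- robot.hand_in(): hands the job in, once; it reports no verdict.
The state is a dict: "time": time; "q": joint angles; "joint_velocities": joint speeds; "joint_torque": joint torques, N m; "position": TCP position; "tool_rot": TCP orientation; "ft_force": force on the tool from outside, world axes, zero at the start; "moment": the same for the moment, N m; "grip_width": finger opening in m.
Only numpy, scipy, OpenCV 4.12 (cv2) and the standard library are available. Lean on these libraries where they do the work, as an engineer would, in place of code of your own. Each camera call takes 0.05 s, during which the arm holds its last target.

### The job

Load all the carved wheels on the bench into the drying tunnel: lay each wheel flat, boss up, on the loading bed in front of the dust flap and slide the pusher forward to its stop, so that the wheel itself pushes the flap open and ends up wholly inside. When all are in, leave the pusher pulled fully back to its rear stop and the flap shut. Keep the gripper off the flap and do not disturb the jar, the mallet or the brush cup.

Things in the scene. Friction and masses are not known exactly. Their poses are not given: they have to be found in the camera images.
- dryer: fixed bench-top drying tunnel with loader. Origin: on the bench, on the unit's centre line, in the plane of the flap; y is the feed direction (loader, flap, tunnel), x across, z up. Base plate 110 mm wide, its top (the bed) 15 mm above the bench, y = -290 to +380 mm. Loading bed: y = -130 to 0, with a wooden guide 12 mm high on each side, 88 mm apart inside
- tunnel_mouth (a point): bed surface under the flap, on the centre line; axes as the dryer's. Tunnel: dryer y 0 to 380 mm, 88 mm wide inside, floor level with the bed, 128 mm outside, white walls, clear roof (top 97 mm above the bench), then a fan head 105 mm high. It holds four wheels in a row, each shoved on by the next. A wheel is wholly inside with its centre 66 mm or more past here; a full stroke leaves it at 83 mm
- loading_spot (a point): middle of the loading bed, on its surface (15 mm above the bench), 72 mm before the flap; axes as the dryer's. A wheel set down here, between the guides, is clear of the flap and of the pusher when that is fully back
- flap (a joint): angle of the grey dust flap, rad: 0 shut (hanging upright), up to 1.5 swung inward and up. Hinged along its top edge 66 mm above the bed; 84 mm wide, 57 mm long, so its lower edge hangs 9 mm above the bed. It opens only inward; a light spring and its weight shut it; a wheel pushed against it opens it with 1 to 3 N
- flap_edge (a point): middle of the flap's lower edge
- pusher (a joint): position of the pusher carriage, m: 0 fully back, 0.175 fully forward, growing along the dryer's +y. About 2 N of friction; stays where left. A flat steel tongue, 40 mm wide, top 7 mm above the bed, reaches 120 mm ahead of the handle's axis, passes beneath the shut flap and shoves a wheel by its edge; its tip is at dryer y = -130 mm fully back, +45 mm fully forward
- handle (a point): the pusher's upright black handle, a round post 22 mm in diameter from 39 to 85 mm above the bench, on a dark block 62 mm (across) by 44 mm. Point: on its axis, 67 mm above the bench; axes as the dryer's. At dryer y = -250 mm fully back, -75 mm fully forward
- wheel1_centre (a point): carved light-wood wheel lying flat, boss up; one of up to four alike (absent: None). In effect a solid disc 76 mm across, 16 mm thick (rim knobs and relief spokes lie within that), with a round boss, 28 mm in diameter, on its middle up to 46 mm above its underside: the grip. Point: on its axis, 23 mm above its underside; z is its axis, up through the boss. About 120 g
- wheel2_centre (a point): carved light-wood wheel lying flat, boss up; one of up to four alike (absent: None). In effect a solid disc 76 mm across, 16 mm thick (rim knobs and relief spokes lie within that), with a round boss, 28 mm in diameter, on its middle up to 46 mm above its underside: the grip. Point: on its axis, 23 mm above its underside; z is its axis, up through the boss. About 120 g
- wheel3_centre (a point): carved light-wood wheel lying flat, boss up; one of up to four alike (absent: None). In effect a solid disc 76 mm across, 16 mm thick (rim knobs and relief spokes lie within that), with a round boss, 28 mm in diameter, on its middle up to 46 mm above its underside: the grip. Point: on its axis, 23 mm above its underside; z is its axis, up through the boss. About 120 g
- wheel4_centre (a point): carved light-wood wheel lying flat, boss up; one of up to four alike (absent: None). In effect a solid disc 76 mm across, 16 mm thick (rim knobs and relief spokes lie within that), with a round boss, 28 mm in diameter, on its middle up to 46 mm above its underside: the grip. Point: on its axis, 23 mm above its underside; z is its axis, up through the boss. About 120 g
- jar: bystander: squat amber jar, 68 mm across, 45 mm high; origin under its middle
- mallet: bystander: wooden mallet lying on the bench, about 210 mm long, 64 mm high, beside the tunnel; origin under its middle
- brush_cup: bystander: white cup, 72 mm across, 85 mm high; origin under its middle
Things that resemble listed ones, but are neither listed nor needed, are in the scene too. Leave any turquoise look-alike of the part that bears wheel1_centre alone. What is shaped like the part that bears wheel2_centre but turquoise is not meant.

How it is judged:
By the outcome, as a careful person would: the job done as asked, in the order asked, and still so for the second after the job is handed in, with the robot touching nothing.
Of wheel1, wheel2, wheel3, wheel4 only 3 to 4 are there at a start; the rules pass over those that are not, and their reading is None.
At some moment in a run one of wheel1, wheel2, wheel3, wheel4 may be knocked a few centimetres aside while the robot is not near it.
Once in a run the grip may slacken for a moment while it holds something.
It also fails if it takes over 210 s, if anything falls off the work surface, if the arm or the gripper's body presses on something with over 40 N, if the wrist force passes 120 N, or if a joint passes its speed limit or range.

## Working session

There is one attempt and no reset: what is moved stays moved. The work goes in short steps, Python scripts to look and compute and a tool call to move; the robot and the scene stay as the last step left them, time stands still between calls to the robot, and variables do not carry over. Pictures are saved under pics/ and viewed, and the job is handed in when it is done.

Besides the shell and the picture viewer there is one more tool, called after "Request:" by a JSON object that holds its "fn" and its "kwargs", one argument or row to a line. drive_tool: Moves the arm, as the interface text tells. Shifts and turns lie within -1 to 1; 1 stands for 2.5 cm of shift or 6 degrees of turn. Its arguments: {"type":"object","properties":{"plan":{"type":"array","items":{"type":"array","items":{"type":"array","items":{"type":"number","minimum":-1,"maximum":1}}}},"grip":{"type":"number"},"force":{"type":"number"}},"required":["plan"]}

```bash
ls; mkdir -p pics
python3 - <<'E'
from rig import robot,camera,camera_model
import cv2
for n in("scene","top","wrist"):
    cv2.imwrite(f"pics/{n}0.png",camera(n)[:,:,::-1]); print(n,camera_model(n))
print(robot.get_obs())
E
```

```text
pics
scene {'K': array([[461.37366307,   0.        , 274.01553895],
       [  0.        , 461.37366307, 199.50057188],
       [  0.        ,   0.        ,   1.        ]]), 'world_to_cam': array([[-0.78140863,  0.623873  , -0.01352907,  0.48687342],
       [-0.43118928, -0.5241439 ,  0.73440382,  0.22060571],
       [ 0.45108353,  0.57970307,  0.67857792, -1.62926262],
       [ 0.        ,  0.        ,  0.        ,  1.        ]])}
top {'K': array([[445.75774019,   0.        , 288.55979271],
       [  0.        , 445.75774019, 215.27552306],
       [  0.        ,   0.        ,   1.        ]]), 'world_to_cam': array([[-0.02281667, -0.99973283, -0.00369677,  0.00942647],
       [ 0.99829855, -0.0229821 ,  0.05358935, -0.62907324],
       [-0.05365999, -0.00246775,  0.99855622, -1.30324136],
       [ 0.        ,  0.        ,  0.        ,  1.        ]])}
wrist {'K': array([[325.1922621 ,   0.        , 284.56573063],
       [  0.        , 325.1922621 , 205.06796667],
       [  0.        ,   0.        ,   1.        ]]), 'tool_from_camera': array([[-3.03011504e-04,  9.53956182e-01,  2.9994584
[... 277 characters left out ...]
0000e+00]])}
{'time': 0.15, 'q': array([-1.45350645e+00,  5.28270718e-01,  1.43360903e+00, -1.19911072e-05,
        1.18139988e+00, -1.78494293e-01]), 'joint_velocities': array([-0.00131003, -0.00186471, -0.00499492, -0.00099628, -0.00082824,
        0.00143744]), 'joint_torque': array([ 6.24149743e-04, -4.40429771e+01, -1.76842135e+01,  6.33592810e-02,
        5.52171317e-02, -9.49717514e-05]), 'position': array([ 0.18218054, -0.59758621,  0.40398472]), 'tool_rot': array([ 9.89083196e-01,  1.47355762e-01,  2.02663171e-05, -8.43261135e-04]), 'ft_force': array([-0.60977151,  0.37901915, -0.05837469]), 'moment': array([ 0.02630987,  0.02325997, -0.06461004]), 'grip_width': 0.08709472996192799}
```

View pics/top0.png

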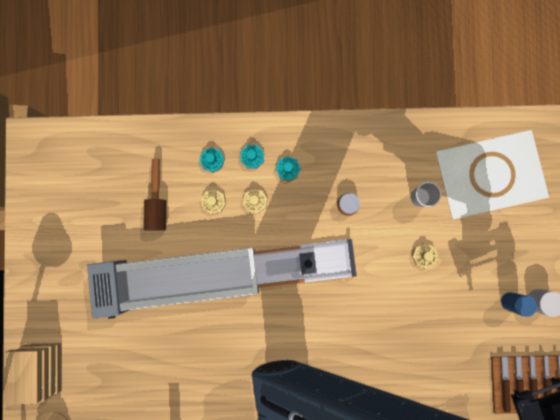

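View pics/scene0.png

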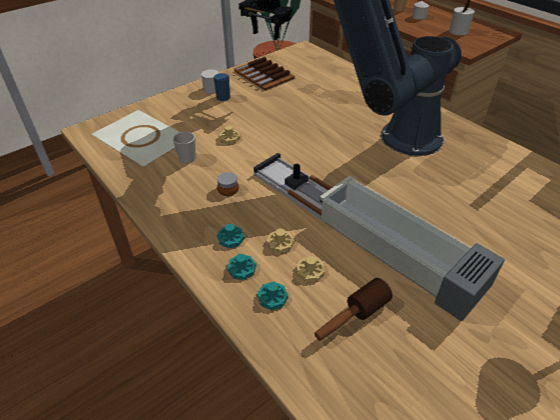

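View pics/wrist0.png

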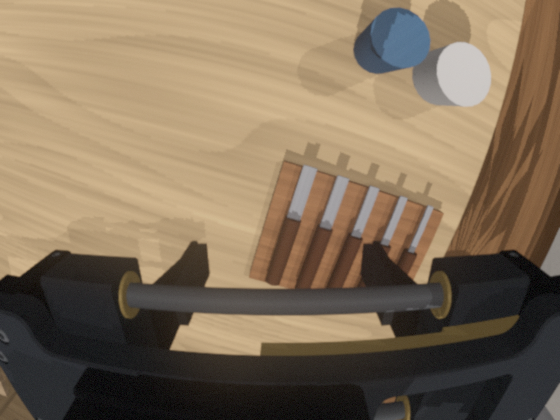

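```bash
cat > h.py <<'E'
import numpy as np,cv2
from rig import robot,camera,camera_model
def ray(n,u,v):
    m=camera_model(n);K=m['K'];T=m['world_to_cam']
    d=np.array([(u-K[0,2])/K[0,0],-(v-K[1,2])/K[1,1],-1.])
    R=T[:3,:3];return -R.T@T[:3,3],R.T@d
def onz(n,u,v,z):
    c,d=ray(n,u,v);return c+d*(z-c[2])/d[2]
def proj(n,p):
    m=camera_model(n);K=m['K'];T=m['world_to_cam'];q=T[:3,:3]@np.asarray(p)+T[:3,3]
    return K[0,0]*q[0]/-q[2]+K[0,2],K[1,1]*-q[1]/-q[2]+K[1,2]
def tri(a,b):
    (c1,d1),(c2,d2)=a,b
    A=np.stack([d1,-d2],1);s=np.linalg.lstsq(A,c2-c1,rcond=None)[0]
    p,q=c1+s[0]*d1,c2+s[1]*d2;return (p+q)/2,np.linalg.norm(p-q)
E
python3 - <<'E'
from h import *
t=cv2.imread('pics/top0.png')
hsv=cv2.cvtColor(t,cv2.COLOR_BGR2HSV)
for u,v in((213,201),(254,200),(425,256),(300,320),(213,215)): print(hsv[v,u],hsv[v+5,u+5])
cv2.imwrite('pics/a.png',cv2.resize(t[220:330,80:370],None,fx=2.75,fy=2.75,interpolation=cv2.INTER_CUBIC))
w=[t[180:220,195:275],t[236:276,385:465]]
cv2.imwrite('pics/b.png',cv2.resize(np.vstack(w),None,fx=7,fy=7,interpolation=cv2.INTER_CUBIC))
E
```

```text
[ 24 102 233] [ 21 110 209]
[ 24 102 233] [ 22 107 225]
[ 22 106 226] [ 21 112 202]
[ 16 113 165] [ 17 113 219]
[ 17 113 214] [ 17 114 155]
```

View pics/a.png

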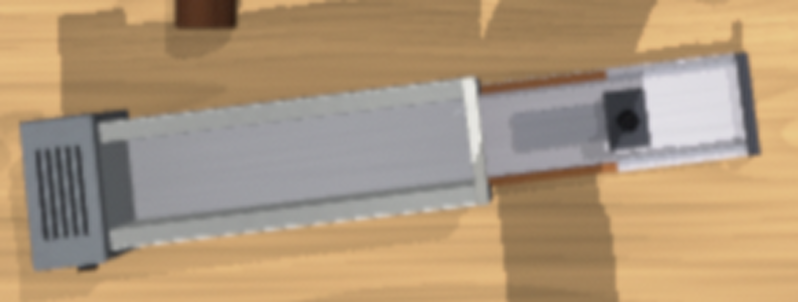

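View pics/b.png

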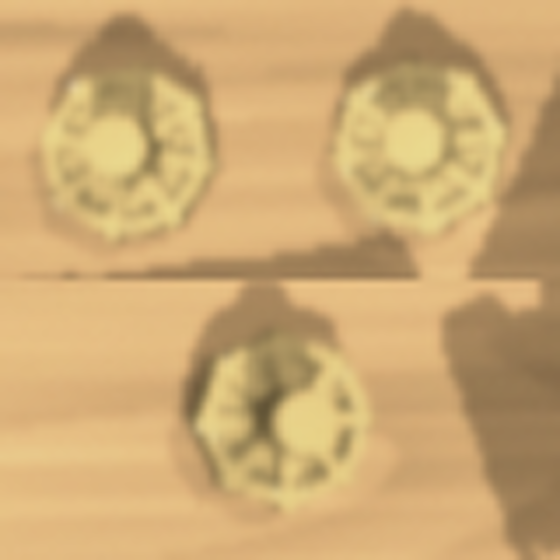

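Run:
```python
from h import *
t=cv2.imread('pics/top0.png');s=cv2.imread('pics/scene0.png')
cv2.imwrite('pics/c.png',cv2.resize(s[145:325,245:515],None,fx=2.9,fy=2.9,interpolation=cv2.INTER_CUBIC))
for n,im in(('top',t),('scene',s)):
    hsv=cv2.cvtColor(im,cv2.COLOR_BGR2HSV)
    m=cv2.inRange(hsv,(21,85,130),(32,200,255))
    N,l,st,c=cv2.connectedComponentsWithStats(cv2.morphologyEx(m,cv2.MORPH_CLOSE,np.ones((3,3))))
    for i in range(1,N):
        if st[i,4]>60: print(n,st[i],c[i], onz(n,*c[i],.01))
A=lambda u,v:(80+u/2.75,220+v/2.75)
for nm,u,v,z in(('mouthL',470,78,.097),('mouthR-T',478,78,.097),('mouthR-B',490,200,.097),('guideTopEnd',606,72,.027),('guideBotEnd',616,167,.027),('plateT',737,56,.015),('plateB',749,156,.015),('barT',747,53,.03),('barB',758,155,.03),('handle',627,121,.085),('fanTL',22,122,.105),('fanBL',36,268,.105)):
    print(nm,onz('top',*A(u,v),z).round(4))
```

```text
top [201 191  24  23 408] [212.95588235 201.38480392] [0.67618303 0.21961193 0.01      ]
top [243 190  24  23 417] [254.65947242 200.57314149] [0.67573228 0.0951258  0.01      ]
top [413 244  25  25 432] [425.03472222 255.69212963] [ 0.50045527 -0.40600104  0.01      ]
scene [266 229  28  21 206] [281.        238.2038835] [0.66862238 0.08808215 0.01      ]
scene [297 256  27  23 254] [311.57480315 266.04724409] [0.66898193 0.21387758 0.01      ]
mouthL [0.5354 0.1012 0.097 ]
mouthR-T [0.5352 0.0932 0.097 ]
mouthR-B [0.413  0.0834 0.097 ]
guideTopEnd [ 0.5372 -0.0375  0.027 ]
guideBotEnd [ 0.4365 -0.0457  0.027 ]
plateT [ 0.5509 -0.1789  0.015 ]
plateB [ 0.4439 -0.1885  0.015 ]
barT [ 0.554  -0.1877  0.03  ]
barB [ 0.446 -0.196  0.03 ]
handle [ 0.488  -0.0563  0.085 ]
fanTL [0.5018 0.5497 0.105 ]
fanBL [0.357  0.5355 0.105 ]
```

View pics/c.png

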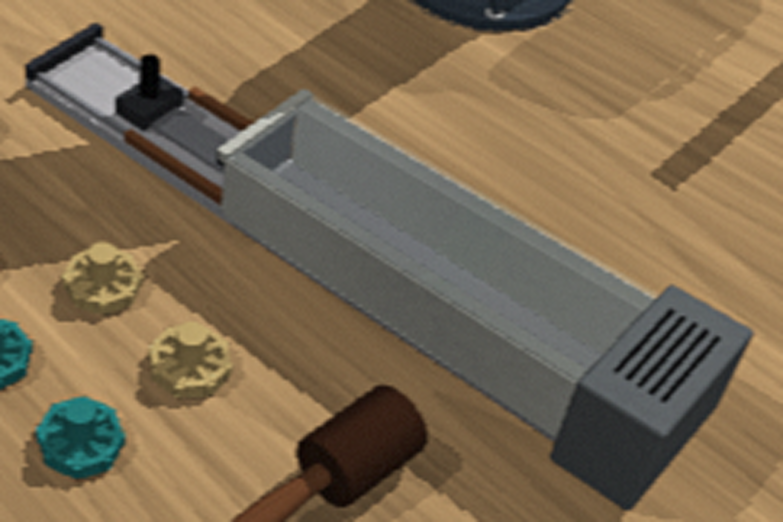

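The top view shows the dryer with its tunnel on the left, and the pusher about 0.1 m forward with the handle at px (308,264). It shows three light wheels at (213,201), (255,200) and (425,256), and three turquoise decoys to leave alone. The arm may be hiding some of the bench. I'll move above the handle first.

Request:
{"fn": "drive_tool", "kwargs": {
  "plan": [
    [[0.55, 0.98, 0, 0, 0, -0.5], [0.55, 0.98, 0, 0, 0, -0.5], [0.55, 0.98, 0, 0, 0, -0.5], [0.55, 0.98, 0, 0, 0, -0.42], [0.55, 0.98, 0, 0, 0, 0], [0.55, 0.98, 0, 0, 0, 0], [0.55, 0.98, 0, 0, 0, 0], [0.55, 0.98, 0, 0, 0, 0]]
  ],
  "grip": 0
}}

```text
time: 1.15
position: [0.2925, -0.4009, 0.4046]
tool_rot: [0.999, 0.047, -0.0, -0.0]
ft_force: [0.0, -0.5, 0.3]
grip_width: 0.0871
```

Request:
{"fn": "drive_tool", "kwargs": {
  "plan": [
    [[0.55, 0.98, 0, 0, 0, 0], [0.55, 0.98, 0, 0, 0, 0], [0.55, 0.98, 0, 0, 0, 0], [0.55, 0.98, 0, 0, 0, 0], [0.55, 0.98, 0, 0, 0, 0], [0.55, 0.98, 0, 0, 0, 0], [0.55, 0.98, 0, 0, 0, 0], [0.55, 0.98, 0, 0, 0, 0]]
  ]
}}

```text
time: 2.15
position: [0.4025, -0.2049, 0.4047]
tool_rot: [0.999, 0.047, -0.0, -0.0]
ft_force: [0.4, 0.3, -0.3]
grip_width: 0.0871
```

Request:
{"fn": "drive_tool", "kwargs": {
  "plan": [
    [[0.55, 0.98, 0, 0, 0, 0], [0.55, 0.98, 0, 0, 0, 0], [0.55, 0.98, 0, 0, 0, 0], [0.55, 0.98, 0, 0, 0, 0], [0.55, 0.98, 0, 0, 0, 0], [0.55, 0.98, 0, 0, 0, 0], [0, 0, 0, 0, 0, 0], [0, 0, 0, 0, 0, 0]]
  ]
}}

```text
time: 3.15
position: [0.4844, -0.0591, 0.4045]
tool_rot: [0.999, 0.048, -0.0, 0.0]
ft_force: [-0.8, 0.0, -1.0]
grip_width: 0.0872
```

```bash
cat >> h.py <<'E'
from scipy.spatial.transform import Rotation as Ro
def wsnap(f):
    o=robot.get_obs();im=camera('wrist');cv2.imwrite(f,im[:,:,::-1])
    np.savez(f+'.npz',p=o['position'],q=o['tool_rot']);return o
def wonz(f,u,v,z):
    d=np.load(f+'.npz');m=camera_model('wrist');K=m['K'];T=m['tool_from_camera']
    a=np.array([u-K[0,2],v-K[1,2]]);r=np.hypot(*a);th=r/K[0,0]
    s=np.sin(th)/max(r,1e-9);dc=np.array([a[0]*s,-a[1]*s,-np.cos(th)])
    R=Ro.from_quat(d['q']).as_matrix();dw=R@T[:3,:3]@dc;c=d['p']+R@T[:3,3]
    return (c+dw*(z-c[2])/dw[2]).round(4)
E
python3 - <<'E'
from h import *
o=wsnap('pics/w1.png');print(o['time'],o['position'],o['tool_rot'],o['q'])
cv2.imwrite('pics/s1.png',camera('scene')[:,:,::-1])
cv2.imwrite('pics/t1.png',camera('top')[:,:,::-1])
E
```

```text
3.15 [ 0.48438394 -0.05907771  0.40454482] [ 9.98869459e-01  4.75351446e-02 -4.51932752e-04  9.70213220e-05] [-3.50708157e-01  3.44560884e-01  1.76833388e+00 -6.17711038e-04
  1.02945585e+00  1.12530053e+00]
```

View pics/w1.png

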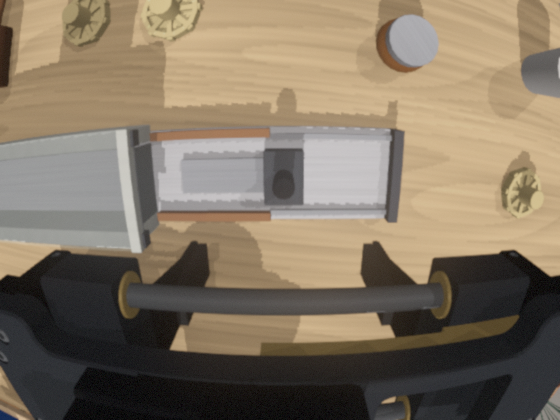

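View pics/t1.png

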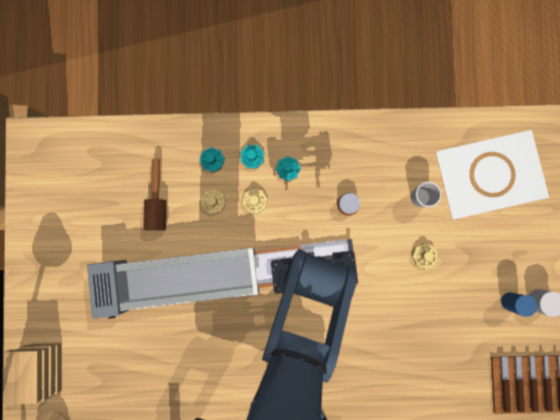

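The wrist view shows the dryer in line with the gripper and the handle top at about (284,185). The top view shows exactly three light wheels and nothing under the arm's first position. Next I'll measure the dryer from the wrist image.

Run:
```python
from h import *
f='pics/w1.png';im=cv2.imread(f)
cv2.imwrite('pics/w1c.png',cv2.resize(im[110:260,110:420],None,fx=2.55,fy=2.55,interpolation=cv2.INTER_CUBIC))
for nm,u,v,z in(('handle top',284,184,.085),('guideTopOuterEnd',270,130,.027),('guideBot',270,219,.027),('lintT',133,130,.097),('lintB',147,249,.097),('barT',402,131,.03),('barB',397,221,.03),('rearT',390,132,.015),('rearB',388,218,.015)): print(nm,wonz(f,u,v,z))
```

```text
handle top [ 0.4925 -0.0578  0.085 ]
guideTopOuterEnd [ 0.5376 -0.0381  0.027 ]
guideBot [ 0.4349 -0.0467  0.027 ]
lintT [0.5359 0.0895 0.097 ]
lintB [0.4143 0.0778 0.097 ]
barT [ 0.5544 -0.1858  0.03  ]
barB [ 0.4472 -0.1994  0.03  ]
rearT [ 0.5505 -0.1767  0.015 ]
rearB [ 0.4451 -0.1927  0.015 ]
```

View pics/w1c.png

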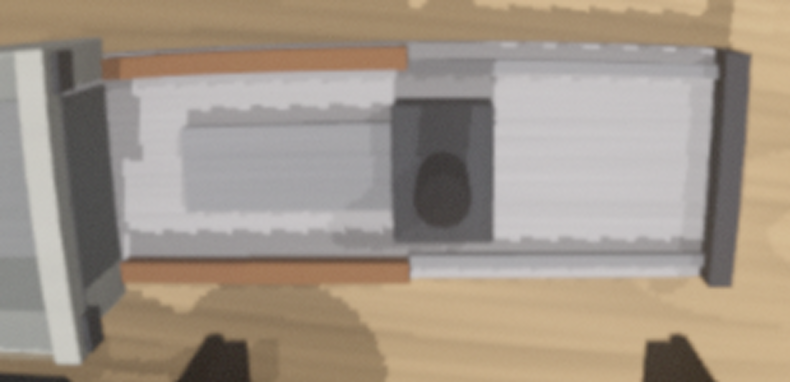

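Request:
{"fn": "drive_tool", "kwargs": {
  "plan": [
    [[0.18, 0.04, -0.94, 0, 0, 0], [0, 0, -1, 0, 0, 0], [0, 0, -1, 0, 0, 0], [0, 0, -1, 0, 0, 0], [0, 0, -1, 0, 0, 0], [0, 0, -1, 0, 0, 0], [0, 0, -1, 0, 0, 0], [0, 0, 0, 0, 0, 0]]
  ]
}}

```text
time: 4.3
position: [0.4885, -0.0584, 0.2299]
tool_rot: [0.999, 0.047, -0.002, -0.001]
ft_force: [0.1, -1.0, 0.3]
grip_width: 0.0875
```

Request:
{"fn": "drive_tool", "kwargs": {
  "plan": [
    [[0, 0, 0, 0, 0, 0], [0, 0, 0, 0, 0, 0], [0, 0, 0, 0, 0, 0], [0, 0, 0, 0, 0, 0], [0, 0, 0, 0, 0, 0], [0, 0, 0, 0, 0, 0], [0, 0, 0, 0, 0, 0]]
  ],
  "grip": 1,
  "force": 12
}}

```text
time: 5.18
position: [0.4892, -0.0578, 0.2312]
tool_rot: [0.999, 0.047, -0.0, -0.0]
ft_force: [0.8, 0.3, 0.1]
grip_width: 0.0252
```

Request:
{"fn": "drive_tool", "kwargs": {
  "plan": [
    [[0, 0, 0, 0, 0, 0], [0.048, -0.5, 0, 0, 0, 0], [0.08, -0.83, 0, 0, 0, 0], [0.08, -0.83, 0, 0, 0, 0], [0.08, -0.83, 0, 0, 0, 0], [0.08, -0.83, 0, 0, 0, 0], [0, 0, 0, 0, 0, 0], [0, 0, 0, 0, 0, 0]]
  ]
}}

```text
time: 6.18
position: [0.4984, -0.1537, 0.2311]
tool_rot: [0.999, 0.046, -0.0, -0.001]
ft_force: [1.5, 5.5, -0.0]
grip_width: 0.0219
```

Request:
{"fn": "drive_tool", "kwargs": {
  "plan": [
    [[0.012, -0.12, 0, 0, 0, 0], [0.012, -0.12, 0, 0, 0, 0], [0, 0, 0, 0, 0, 0]]
  ]
}}

```text
time: 6.55
position: [0.4986, -0.1556, 0.231]
tool_rot: [0.999, 0.044, -0.001, -0.005]
ft_force: [8.1, 21.9, 3.4]
grip_width: 0.0218
```

Request:
{"fn": "drive_tool", "kwargs": {
  "plan": [
    [[0.012, -0.12, 0, 0, 0, 0], [0.012, -0.12, 0, 0, 0, 0], [0, 0, 0, 0, 0, 0]]
  ]
}}

```text
time: 6.92
position: [0.4991, -0.161, 0.231]
tool_rot: [0.999, 0.044, -0.001, -0.006]
ft_force: [8.5, 24.7, 3.5]
grip_width: 0.0321
```

Request:
{"fn": "drive_tool", "kwargs": {
  "plan": [
    [[-0.03, 0.15, 0, 0, 0, 0], [0, 0, 0, 0, 0, 0], [0, 0, 0, 0, 0, 0], [0, 0, 0, 0, 0, 0], [0, 0, 0, 0, 0, 0]]
  ],
  "grip": 0
}}

```text
time: 7.55
position: [0.4988, -0.1621, 0.2313]
tool_rot: [0.999, 0.047, 0.0, 0.0]
ft_force: [0.1, 0.8, 0.6]
grip_width: 0.0741
```

Request:
{"fn": "drive_tool", "kwargs": {
  "plan": [
    [[0, 0, 1, 0, 0, 0], [0, 0, 1, 0, 0, 0], [0, 0, 1, 0, 0, 0], [0, 0, 1, 0, 0, 0], [0, 0.8, 1, 0, 0, 0], [0, 0.8, 1, 0, 0, 0], [0, 0.8, 1, 0, 0, 0], [0, 0, 0, 0, 0, 0]]
  ]
}}

```text
time: 8.55
position: [0.499, -0.1008, 0.4079]
tool_rot: [0.999, 0.048, 0.002, 0.001]
ft_force: [-0.1, 0.1, 0.2]
grip_width: 0.0867
```

Run:
```python
from h import *
o=wsnap('pics/w2.png');print(o['time'],o['position'],o['tool_rot'])
cv2.imwrite('pics/s2.png',camera('scene')[:,:,::-1])
im=cv2.imread('pics/w2.png');s=cv2.imread('pics/s2.png')
cv2.imwrite('pics/w2c.png',cv2.resize(im[90:260,110:430],None,fx=2.5,fy=2.5,interpolation=cv2.INTER_CUBIC))
```

```text
8.55 [ 0.4990333  -0.10084918  0.40792251] [9.98830275e-01 4.83087614e-02 1.84251067e-03 9.74478299e-04]
```

View pics/w2c.png

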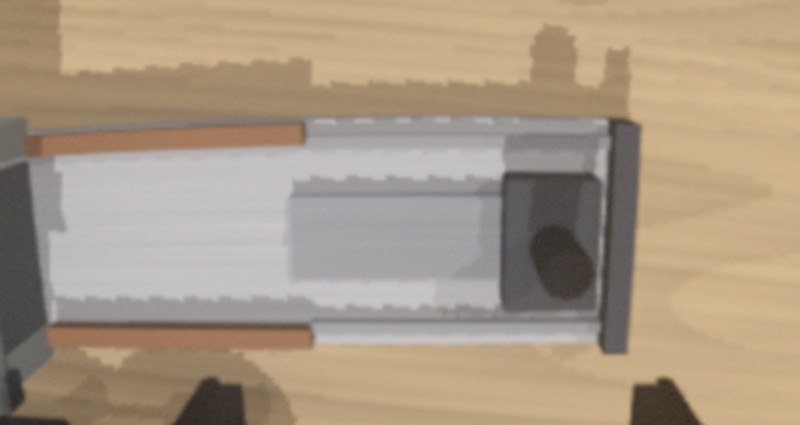

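Run:
```python
from h import *
f='pics/w2.png'
g=lambda u,v,z:wonz(f,110+u/2.5,90+v/2.5,z)
a=g(568,274,.085);b=g(304,147,.027);c=g(312,324,.027);d=g(608,120,.015);e=g(600,345,.015)
b2=g(304,123,.027);c2=g(312,347,.027)
print('handle',a,'guide inner ends',b,c,(b+c)/2,'outer',(b2+c2)/2,np.linalg.norm(b-c),'plate',d,e,(d+e)/2)
v=np.array([.0962,-.9954])
print('spot from handle',a[:2]-v*.178,'from guides',(b+c)[:2]/2-v*.058,'t1 lint',np.array([.4747,.086])+v*.072)
```

```text
handle [ 0.4973 -0.1535  0.085 ] guide inner ends [ 0.5291 -0.039   0.027 ] [ 0.4453 -0.0475  0.027 ] [ 0.4872  -0.04325  0.027  ] outer [ 0.4867  -0.04315  0.027  ] 0.0842299827852292 plate [ 0.554  -0.1764  0.015 ] [ 0.4432 -0.1891  0.015 ] [ 0.4986  -0.18275  0.015  ]
spot from handle [0.4801764 0.0236812] from guides [0.4816204 0.0144832] t1 lint [0.4816264 0.0143312]
```

The pusher stopped about 9 mm short: the tongue tip at crop (290,235) is ahead of the guide ends at (304–312), and block and rear bar show a gap. The cause is probably the rear finger meeting the end bar. I'll turn the jaws crosswise, which also suits the wheels, and finish the pull.

Request:
{"fn": "drive_tool", "kwargs": {
  "plan": [
    [[0, -0.27, 0, 0, 0, 1], [0, -0.27, 0, 0, 0, 1], [0, -0.27, 0, 0, 0, 1], [0, -0.27, 0, 0, 0, 1], [0, -0.27, 0, 0, 0, 1], [0, -0.27, 0, 0, 0, 1], [0, -0.27, 0, 0, 0, 1], [0, -0.27, 0, 0, 0, 1]]
  ]
}}

```text
time: 9.65
position: [0.4985, -0.1567, 0.4045]
tool_rot: [0.893, 0.451, -0.001, -0.001]
ft_force: [-0.1, 0.3, 0.2]
grip_width: 0.0869
```

Request:
{"fn": "drive_tool", "kwargs": {
  "plan": [
    [[0, 0, -0.5, 0, 0, 1], [0, 0, -0.5, 0, 0, 1], [0, 0, -0.5, 0, 0, 1], [0, 0, -0.5, 0, 0, 1], [0, 0, -0.5, 0, 0, 1], [0, 0, -0.5, 0, 0, 1], [0, 0, 0, 0, 0, 1], [0, 0, 0, 0, 0, 0]]
  ]
}}

```text
time: 10.65
position: [0.4985, -0.1563, 0.3297]
tool_rot: [0.674, 0.739, -0.0, -0.001]
ft_force: [-0.6, -0.2, 0.5]
grip_width: 0.0871
```

Run:
```python
from h import *
o=wsnap('pics/w3.png');print(o['time'],o['position'],o['tool_rot'])
cv2.imwrite('pics/t3.png',camera('top')[:,:,::-1])
```

```text
10.65 [ 0.49845896 -0.15629931  0.32971003] [ 6.73702450e-01  7.39001348e-01 -4.24576114e-04 -1.35517824e-03]
```

View pics/w3.png

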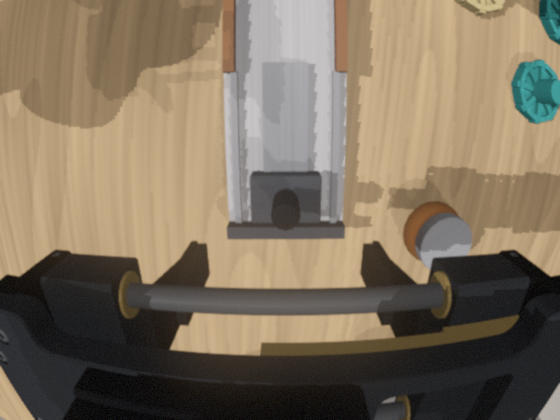

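Request:
{"fn": "drive_tool", "kwargs": {
  "plan": [
    [[0, 0.04, -0.99, 0, 0, 0], [0, 0, -0.99, 0, 0, 0], [0, 0, -0.99, 0, 0, 0], [0, 0, -0.98, 0, 0, 0], [0, 0, 0, 0, 0, 0]]
  ]
}}

```text
time: 11.38
position: [0.4983, -0.1545, 0.231]
tool_rot: [0.673, 0.739, -0.0, -0.002]
ft_force: [0.2, 0.1, -0.2]
grip_width: 0.0872
```

Request:
{"fn": "drive_tool", "kwargs": {
  "plan": [
    [[0, 0, 0, 0, 0, 0], [0, 0, 0, 0, 0, 0], [0, 0, 0, 0, 0, 0], [0, 0, 0, 0, 0, 0], [0, 0, 0, 0, 0, 0], [0, 0, 0, 0, 0, 0], [0, 0, 0, 0, 0, 0], [0, 0, 0, 0, 0, 0]]
  ],
  "grip": 1,
  "force": 15
}}

```text
time: 12.38
position: [0.4985, -0.1545, 0.2324]
tool_rot: [0.673, 0.74, -0.0, -0.001]
ft_force: [-1.4, -0.0, 0.7]
grip_width: 0.0216
```

Request:
{"fn": "drive_tool", "kwargs": {
  "plan": [
    [[0.014, -0.15, 0, 0, 0, 0], [0.014, -0.15, 0, 0, 0, 0], [0, 0, 0, 0, 0, 0]]
  ]
}}

```text
time: 12.75
position: [0.4988, -0.1579, 0.2322]
tool_rot: [0.674, 0.738, 0.003, -0.004]
ft_force: [4.1, 17.6, 4.2]
grip_width: 0.0211
```

Request:
{"fn": "drive_tool", "kwargs": {
  "plan": [
    [[0.005, -0.06, 0, 0, 0, 0], [0.005, -0.06, 0, 0, 0, 0], [0, 0, 0, 0, 0, 0]]
  ]
}}

```text
time: 13.12
position: [0.499, -0.16, 0.2321]
tool_rot: [0.674, 0.738, 0.003, -0.005]
ft_force: [5.9, 21.9, 4.2]
grip_width: 0.0216
```

Request:
{"fn": "drive_tool", "kwargs": {
  "plan": [
    [[0, 0, 0, 0, 0, 0], [0, 0, 0, 0, 0, 0], [0, 0, 0, 0, 0, 0], [0, 0, 0, 0, 0, 0]]
  ],
  "grip": 0
}}

```text
time: 13.62
position: [0.4998, -0.1656, 0.2325]
tool_rot: [0.673, 0.74, -0.0, 0.0]
ft_force: [0.4, -0.2, -0.6]
grip_width: 0.0537
```

Request:
{"fn": "drive_tool", "kwargs": {
  "plan": [
    [[0, 0, 1, 0, 0, 0], [0, 0, 1, 0, 0, 0], [0, 0, 1, 0, 0, 0], [0, 0, 1, 0, 0, 0], [0, 0, 0, 0, 0, 0]]
  ]
}}

```text
time: 14.25
position: [0.5003, -0.1656, 0.3342]
tool_rot: [0.673, 0.74, 0.0, 0.002]
ft_force: [-0.3, 0.2, -0.9]
grip_width: 0.0866
```

Run:
```python
from h import *
o=wsnap('pics/w4.png');print(o['time'],o['position'],o['tool_rot'])
im=cv2.imread('pics/w4.png')
cv2.imwrite('pics/w4c.png',cv2.resize(im[0:250,190:400],None,fx=2.4,fy=2.4,interpolation=cv2.INTER_CUBIC))
```

```text
14.25 [ 0.5002723  -0.16563724  0.33417949] [6.72988280e-01 7.39649347e-01 4.70473660e-04 2.32325745e-03]
```

View pics/w4c.png

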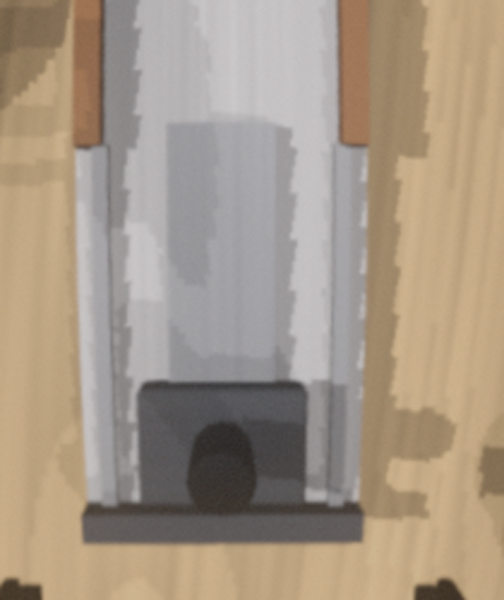

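Run:
```python
from h import *
f='pics/w4.png'
g=lambda u,v,z:wonz(f,190+u/2.4,v/2.4,z)
for n,u,v,z in(('tip',230,122,.022),('gL',90,146,.027),('gR',354,145,.027),('block front',222,383,.039),('handle',222,482,.085),('bar front',222,505,.045),('bar back',222,542,.02),('gLouter',76,146,.027),('gRout',368,145,.027)):print(n,g(u,v,z))
```

```text
tip [ 0.489  -0.0342  0.022 ]
gL [ 0.4393 -0.0476  0.027 ]
gR [ 0.5344 -0.0383  0.027 ]
block front [ 0.495  -0.1297  0.039 ]
handle [ 0.4972 -0.1524  0.085 ]
bar front [ 0.4991 -0.1732  0.045 ]
bar back [ 0.5012 -0.1973  0.02  ]
gLouter [ 0.4341 -0.0478  0.027 ]
gRout [ 0.5395 -0.0376  0.027 ]
```

The pusher is already at its rear stop. The block's rear edge comes out at y≈-0.174, against the bar. I'll aim for the loading spot at about (0.481, 0.020). Now to wheel A on the right.

Request:
{"fn": "drive_tool", "kwargs": {
  "plan": [
    [[0, -1, 0, 0, 0, 0], [0, -1, 0, 0, 0, 0], [0, -1, 0, 0, 0, 0], [0, -1, 0, 0, 0, 0], [0, -1, 0, 0, 0, 0], [0, -1, 0, 0, 0, 0], [0, -1, 0, 0, 0, 0], [0, -1, 0, 0, 0, 0]]
  ]
}}

```text
time: 15.3
position: [0.4997, -0.3668, 0.3325]
tool_rot: [0.673, 0.74, 0.0, 0.0]
ft_force: [-0.0, 0.1, -0.1]
grip_width: 0.0869
```

Request:
{"fn": "drive_tool", "kwargs": {
  "plan": [
    [[0, -1, 0, 0, 0, 0], [0, -0.6, 0, 0, 0, 0], [0, 0, 0, 0, 0, 0], [0, 0, 0, 0, 0, 0]]
  ]
}}

```text
time: 15.8
position: [0.4997, -0.4044, 0.3323]
tool_rot: [0.673, 0.74, 0.0, -0.001]
ft_force: [-0.1, 0.1, -0.1]
grip_width: 0.0871
```

Run:
```python
from h import *
o=wsnap('pics/w5.png');print(o['time'],o['position'],o['tool_rot'])
```

```text
15.8 [ 0.49970226 -0.40435373  0.33228462] [ 6.72723597e-01  7.39893502e-01  2.60576805e-04 -7.07420814e-04]
```

View pics/w5.png

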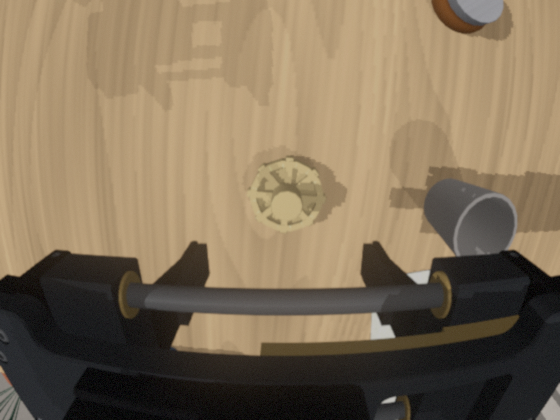

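Run:
```python
from h import *
f='pics/w5.png'
print(wonz(f,287,207,.046),wonz(f,286,195,.012),'cup',wonz(f,484,225,.085),wonz(f,455,235,.085))
```

```text
[ 0.5006 -0.4064  0.046 ] [ 0.4998 -0.4053  0.012 ] cup [ 0.6696 -0.3944  0.085 ] [ 0.6416 -0.4054  0.085 ]
```

Request:
{"fn": "drive_tool", "kwargs": {
  "plan": [
    [[0.03, -0.06, -0.9, 0, 0, 0], [0, 0, -0.9, 0, 0, 0], [0, 0, -0.9, 0, 0, 0], [0, 0, -0.9, 0, 0, 0], [0, 0, -0.9, 0, 0, 0], [0, 0, -0.78, 0, 0, 0], [0, 0, 0, 0, 0, 0]]
  ]
}}

```text
time: 16.73
position: [0.5003, -0.4055, 0.1989]
tool_rot: [0.673, 0.74, 0.0, -0.002]
ft_force: [-0.4, 0.8, 0.1]
grip_width: 0.0871
```

Request:
{"fn": "drive_tool", "kwargs": {
  "plan": [
    [[0, 0, 0, 0, 0, 0], [0, 0, 0, 0, 0, 0], [0, 0, 0, 0, 0, 0], [0, 0, 0, 0, 0, 0], [0, 0, 0, 0, 0, 0], [0, 0, 0, 0, 0, 0], [0, 0, 0, 0, 0, 0], [0, 0, 0, 0, 0, 0]]
  ],
  "grip": 1,
  "force": 35
}}

```text
time: 17.73
position: [0.5006, -0.4066, 0.2005]
tool_rot: [0.673, 0.74, 0.0, 0.0]
ft_force: [-0.2, 0.7, 1.0]
grip_width: 0.0272
```

Request:
{"fn": "drive_tool", "kwargs": {
  "plan": [
    [[0, 0, 0.5, 0, 0, 0], [0, 0, 0.9, 0, 0, 0], [0, 0, 0.9, 0, 0, 0], [0, 0, 0.9, 0, 0, 0], [0, 0, 0.9, 0, 0, 0], [0, 0, 0.9, 0, 0, 0], [0, 0, 0, 0, 0, 0]]
  ]
}}

```text
time: 18.6
position: [0.501, -0.407, 0.3281]
tool_rot: [0.673, 0.74, -0.0, 0.003]
ft_force: [0.7, 0.5, -0.8]
grip_width: 0.0274
```

Request:
{"fn": "drive_tool", "kwargs": {
  "plan": [
    [[-0.045, 0.95, 0, 0, 0, 0], [-0.045, 0.95, 0, 0, 0, 0], [-0.045, 0.95, 0, 0, 0, 0], [-0.045, 0.95, 0, 0, 0, 0], [-0.045, 0.95, 0, 0, 0, 0], [-0.045, 0.95, 0, 0, 0, 0], [-0.045, 0.95, 0, 0, 0, 0], [-0.045, 0.95, 0, 0, 0, 0]]
  ]
}}

```text
time: 19.6
position: [0.4915, -0.215, 0.3256]
tool_rot: [0.673, 0.74, 0.0, 0.0]
ft_force: [0.7, -0.3, -2.4]
grip_width: 0.0269
```

Request:
{"fn": "drive_tool", "kwargs": {
  "plan": [
    [[-0.045, 0.95, 0, 0, 0, 0], [-0.045, 0.95, 0, 0, 0, 0], [-0.045, 0.95, 0, 0, 0, 0], [-0.045, 0.95, 0, 0, 0, 0], [-0.045, 0.95, 0, 0, 0, 0], [-0.045, 0.95, 0, 0, 0, 0], [-0.045, 0.95, 0, 0, 0, 0], [-0.045, 0.95, 0, 0, 0, 0]]
  ]
}}

```text
time: 20.6
position: [0.4823, -0.0251, 0.3256]
tool_rot: [0.673, 0.74, 0.0, 0.0]
ft_force: [0.4, 0.4, -0.7]
grip_width: 0.027
```

Request:
{"fn": "drive_tool", "kwargs": {
  "plan": [
    [[-0.04, 0.93, 0, 0, 0, 0], [-0.04, 0.93, 0, 0, 0, 0], [0, 0, 0, 0, 0, 0], [0, 0, 0, 0, 0, 0]]
  ]
}}

```text
time: 21.1
position: [0.4806, 0.02, 0.3256]
tool_rot: [0.673, 0.74, 0.0, 0.0]
ft_force: [0.7, 0.1, -1.8]
grip_width: 0.0272
```

Run:
```python
from h import *
o=wsnap('pics/w6.png');print(o['time'],o['position'],o['tool_rot'],o['grip_width'])
```

```text
21.1 [0.48060648 0.01998872 0.32562397] [6.72607994e-01 7.39998873e-01 2.77314981e-05 3.90934933e-04] 0.027169015622956063
```

View pics/w6.png

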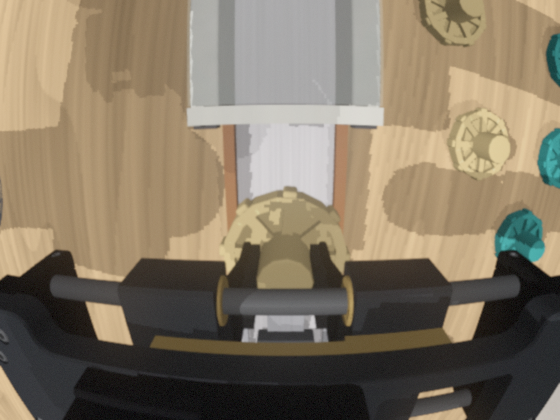

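The wheel is held and centred between the guides (cols 232–345, wheel centre about 286). Lowering it now.

Request:
{"fn": "drive_tool", "kwargs": {
  "plan": [
    [[0, 0, -0.9, 0, 0, 0], [0, 0, -0.9, 0, 0, 0], [0, 0, -0.9, 0, 0, 0], [0, 0, -0.9, 0, 0, 0], [0, 0, -0.5, 0, 0, 0], [0, 0, -0.3, 0, 0, 0], [0, 0, 0, 0, 0, 0]]
  ]
}}

```text
time: 22.02
position: [0.4808, 0.0196, 0.2156]
tool_rot: [0.673, 0.74, 0.0, 0.0]
ft_force: [0.2, 0.2, -0.7]
grip_width: 0.027
```

Request:
{"fn": "drive_tool", "kwargs": {
  "plan": [
    [[0, 0, 0, 0, 0, 0], [0, 0, 0, 0, 0, 0], [0, 0, 0, 0, 0, 0], [0, 0, 0, 0, 0, 0], [0, 0, 0, 0, 0, 0]]
  ],
  "grip": 0.2
}}

```text
time: 22.65
position: [0.4806, 0.0199, 0.2155]
tool_rot: [0.673, 0.74, 0.0, 0.0]
ft_force: [-0.1, 0.3, 0.5]
grip_width: 0.0663
```

Request:
{"fn": "drive_tool", "kwargs": {
  "plan": [
    [[0, 0, 0.8, 0, 0, 0], [0, 0, 0.9, 0, 0, 0], [0, 0, 0.9, 0, 0, 0], [0, 0, 0.9, 0, 0, 0], [0, 0, 0.9, 0, 0, 0], [0, 0, 0, 0, 0, 0]]
  ]
}}

```text
time: 23.4
position: [0.481, 0.0199, 0.3268]
tool_rot: [0.673, 0.74, 0.001, 0.002]
ft_force: [0.4, 0.6, 0.3]
grip_width: 0.0698
```

Run:
```python
from h import *
o=wsnap('pics/w7.png');print(o['time'],o['position'],o['tool_rot'],o['grip_width'])
```

```text
23.4 [0.48096411 0.01988836 0.3267599 ] [0.67280059 0.73982136 0.00099642 0.00164921] 0.06983212707675918
```

View pics/w7.png

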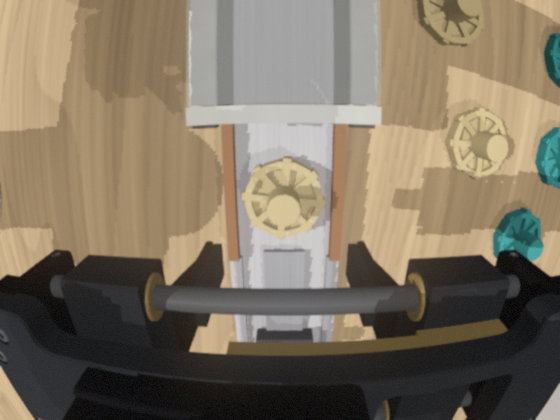

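The first wheel lies flat between the guides (centre about (285,198)), clear of the flap and the tongue. Now the handle and the stroke.

Request:
{"fn": "drive_tool", "kwargs": {
  "plan": [
    [[0.094, -0.99, 0, 0, 0, 0], [0.094, -0.99, 0, 0, 0, 0], [0.094, -0.99, 0, 0, 0, 0], [0.094, -0.99, 0, 0, 0, 0], [0.094, -0.99, 0, 0, 0, 0], [0.094, -0.99, 0, 0, 0, 0], [0.094, -0.99, 0, 0, 0, 0], [0, 0, 0, 0, 0, 0]]
  ],
  "grip": 0
}}

```text
time: 24.45
position: [0.497, -0.1547, 0.3242]
tool_rot: [0.674, 0.739, -0.0, -0.001]
ft_force: [-0.3, 0.6, 0.3]
grip_width: 0.0871
```

Request:
{"fn": "drive_tool", "kwargs": {
  "plan": [
    [[0, 0, -0.9, 0, 0, 0], [0, 0, -0.9, 0, 0, 0], [0, 0, -0.9, 0, 0, 0], [0, 0, -0.9, 0, 0, 0], [0, 0, -0.2, 0, 0, 0], [0, 0, 0, 0, 0, 0]]
  ]
}}

```text
time: 25.2
position: [0.4968, -0.1527, 0.2302]
tool_rot: [0.673, 0.74, -0.0, -0.001]
ft_force: [0.3, 0.4, 0.4]
grip_width: 0.0869
```

Request:
{"fn": "drive_tool", "kwargs": {
  "plan": [
    [[0, 0, 0, 0, 0, 0], [0, 0, 0, 0, 0, 0], [0, 0, 0, 0, 0, 0], [0, 0, 0, 0, 0, 0], [0, 0, 0, 0, 0, 0], [0, 0, 0, 0, 0, 0], [0, 0, 0, 0, 0, 0], [0, 0, 0, 0, 0, 0]]
  ],
  "grip": 1,
  "force": 20
}}

```text
time: 26.2
position: [0.4977, -0.1533, 0.2305]
tool_rot: [0.673, 0.74, 0.001, 0.001]
ft_force: [3.3, 1.7, -2.1]
grip_width: 0.0214
```

Request:
{"fn": "drive_tool", "kwargs": {
  "plan": [
    [[-0.048, 0.5, 0, 0, 0, 0], [-0.067, 0.7, 0, 0, 0, 0], [-0.067, 0.7, 0, 0, 0, 0], [-0.067, 0.7, 0, 0, 0, 0], [-0.067, 0.7, 0, 0, 0, 0]]
  ]
}}

```text
time: 26.82
position: [0.4895, -0.0695, 0.2305]
tool_rot: [0.673, 0.74, 0.0, 0.001]
ft_force: [5.9, -2.4, -6.3]
grip_width: 0.0212
```

Request:
{"fn": "drive_tool", "kwargs": {
  "plan": [
    [[-0.067, 0.7, 0, 0, 0, 0], [-0.067, 0.7, 0, 0, 0, 0], [-0.067, 0.7, 0, 0, 0, 0], [-0.067, 0.7, 0, 0, 0, 0], [-0.048, 0.5, 0, 0, 0, 0], [0, 0, 0, 0, 0, 0]]
  ]
}}

```text
time: 27.58
position: [0.4814, 0.0137, 0.2305]
tool_rot: [0.672, 0.74, 0.001, 0.0]
ft_force: [4.8, 2.8, -5.3]
grip_width: 0.0214
```

Request:
{"fn": "drive_tool", "kwargs": {
  "plan": [
    [[-0.015, 0.15, 0, 0, 0, 0], [-0.015, 0.15, 0, 0, 0, 0], [0, 0, 0, 0, 0, 0]]
  ]
}}

```text
time: 27.95
position: [0.4808, 0.0203, 0.2305]
tool_rot: [0.673, 0.74, 0.001, 0.001]
ft_force: [5.0, 0.5, -6.0]
grip_width: 0.0212
```

Request:
{"fn": "drive_tool", "kwargs": {
  "plan": [
    [[-0.01, 0.1, 0, 0, 0, 0], [0, 0, 0, 0, 0, 0]]
  ]
}}

```text
time: 28.2
position: [0.4807, 0.0214, 0.2305]
tool_rot: [0.672, 0.741, -0.0, 0.002]
ft_force: [4.4, -8.0, -5.5]
grip_width: 0.0217
```

Run:
```python
from h import *
o=wsnap('pics/w8.png');print(o['time'],o['position'],o['ft_force'],o['grip_width'])
cv2.imwrite('pics/s8.png',cv2.resize(camera('scene')[120:320,200:515,::-1],None,fx=2.5,fy=2.5))
```

```text
28.2 [0.48068735 0.02144891 0.23052332] [ 4.36474412 -7.9905861  -5.47374725] 0.02168986651480495
```

View pics/w8.png

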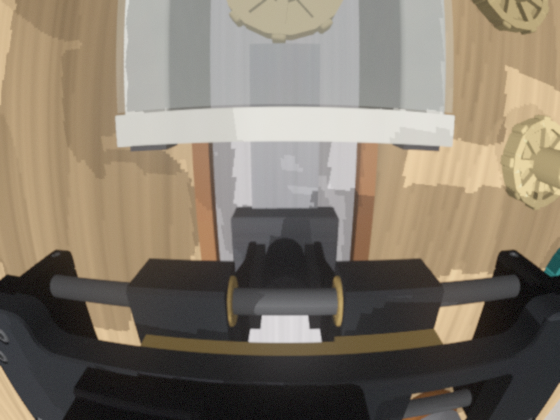

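View pics/s8.png

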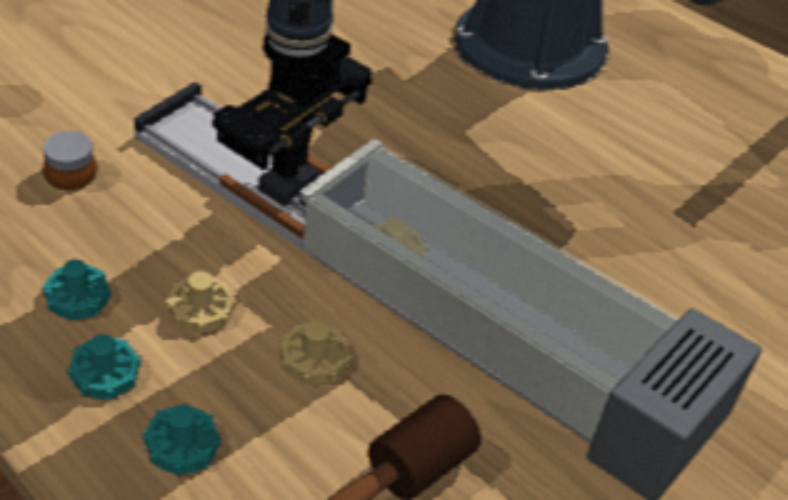

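The pusher is at the front stop (travel 0.1755 m, 8 N). The wheel shows inside the tunnel at about (285,10) and the flap has closed behind it. Pulling back.

Request:
{"fn": "drive_tool", "kwargs": {
  "plan": [
    [[0.058, -0.6, 0, 0, 0, 0], [0.087, -0.9, 0, 0, 0, 0], [0.087, -0.9, 0, 0, 0, 0], [0.087, -0.9, 0, 0, 0, 0], [0.087, -0.9, 0, 0, 0, 0], [0.087, -0.9, 0, 0, 0, 0], [0.087, -0.9, 0, 0, 0, 0], [0.08, -0.8, 0, 0, 0, 0]]
  ]
}}

```text
time: 29.3
position: [0.4972, -0.1474, 0.2305]
tool_rot: [0.673, 0.74, 0.001, -0.0]
ft_force: [6.4, 2.6, -4.0]
grip_width: 0.0214
```

Request:
{"fn": "drive_tool", "kwargs": {
  "plan": [
    [[0.02, -0.2, 0, 0, 0, 0], [0.006, -0.08, 0, 0, 0, 0], [0, 0, 0, 0, 0, 0]]
  ]
}}

```text
time: 29.68
position: [0.4978, -0.1536, 0.2305]
tool_rot: [0.673, 0.74, 0.001, 0.0]
ft_force: [6.3, 2.6, -4.0]
grip_width: 0.0213
```

Request:
{"fn": "drive_tool", "kwargs": {
  "plan": [
    [[0.006, -0.08, 0, 0, 0, 0], [0, 0, 0, 0, 0, 0]]
  ]
}}

```text
time: 29.92
position: [0.4978, -0.1542, 0.2305]
tool_rot: [0.673, 0.739, 0.002, -0.001]
ft_force: [9.0, 8.4, -2.6]
grip_width: 0.0212
```

Request:
{"fn": "drive_tool", "kwargs": {
  "plan": [
    [[0, 0, 0, 0, 0, 0], [0, 0, 0, 0, 0, 0], [0, 0, 0, 0, 0, 0], [0, 0, 0.3, 0, 0, 0], [0, 0, 0.9, 0, 0, 0], [0, 0, 0.9, 0, 0, 0], [0, 0, 0.9, 0, 0, 0], [0, 0, 1, 0, 0, 0]]
  ],
  "grip": 0
}}

```text
time: 30.92
position: [0.4971, -0.1574, 0.3316]
tool_rot: [0.673, 0.74, -0.0, -0.0]
ft_force: [0.2, 1.5, 0.7]
grip_width: 0.0856
```

Request:
{"fn": "drive_tool", "kwargs": {
  "plan": [
    [[0.7, 0.98, 0, 0, 0, 0], [0.7, 0.98, 0, 0, 0, 0], [0.7, 0.98, 0, 0, 0, 0], [0.7, 0.98, 0, 0, 0, 0], [0.7, 0.98, 0, 0, 0, 0], [0.7, 0.98, 0, 0, 0, 0], [0.7, 0.98, 0, 0, 0, 0], [0.7, 0.98, 0, 0, 0, 0]]
  ]
}}

```text
time: 31.92
position: [0.6377, 0.0393, 0.3309]
tool_rot: [0.673, 0.74, -0.0, -0.0]
ft_force: [0.4, -0.5, 0.1]
grip_width: 0.0869
```

Request:
{"fn": "drive_tool", "kwargs": {
  "plan": [
    [[0.75, 0.98, 0, 0, 0, 0], [0.75, 0.98, 0, 0, 0, 0], [0, 0, 0, 0, 0, 0], [0, 0, 0, 0, 0, 0]]
  ]
}}

```text
time: 32.42
position: [0.6743, 0.0871, 0.3304]
tool_rot: [0.673, 0.74, -0.001, -0.0]
ft_force: [-1.0, -0.7, 0.4]
grip_width: 0.087
```

Run:
```python
from h import *
o=wsnap('pics/w9.png');print(o['time'],o['position'],o['tool_rot'])
```

```text
32.425 [0.6743185  0.08714659 0.33042938] [ 6.72879159e-01  7.39751915e-01 -7.46047114e-04 -4.29693857e-04]
```

View pics/w9.png

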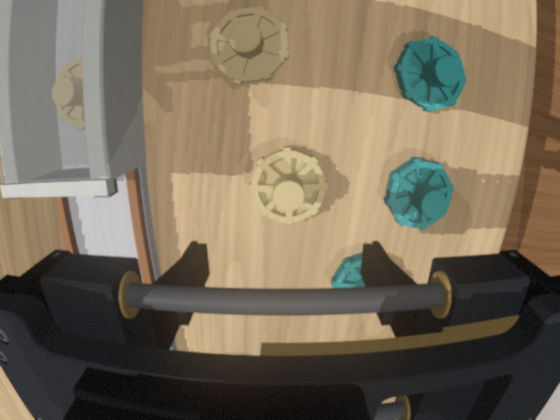

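Run:
```python
from h import *
f='pics/w9.png'
print(wonz(f,289,197,.046),wonz(f,289,186,.012),'turq',wonz(f,420,193,.016),wonz(f,355,270,.016),'next',wonz(f,245,38,.046),wonz(f,247,46,.012))
t=cv2.imread('pics/t1.png');h=cv2.cvtColor(t,cv2.COLOR_BGR2HSV);m=cv2.inRange(h,(82,100,60),(98,255,255))
N,l,st,c=cv2.connectedComponentsWithStats(m)
for i in range(1,N):
    if st[i,4]>60: print(onz('top',*c[i],.016))
```

```text
[0.6757 0.0941 0.046 ] [0.676  0.0952 0.012 ] turq [0.8064 0.1025 0.016 ] [0.7534 0.0134 0.016 ] next [0.6281 0.2228 0.046 ] [0.6258 0.2222 0.012 ]
[0.80927943 0.10069606 0.016     ]
[0.80160614 0.22098863 0.016     ]
[ 0.76991859 -0.00574765  0.016     ]
```

The boss of wheel B is at (289,197), world (0.676, 0.094). The other light wheel has been knocked to about (0.627, 0.222), and I'll measure it again later.

Request:
{"fn": "drive_tool", "kwargs": {
  "plan": [
    [[0.06, 0.29, -0.8, 0, 0, 0], [0, 0, -0.9, 0, 0, 0], [0, 0, -0.9, 0, 0, 0], [0, 0, -0.9, 0, 0, 0], [0, 0, -0.9, 0, 0, 0], [0, 0, -0.8, 0, 0, 0], [0, 0, 0, 0, 0, 0]]
  ]
}}

```text
time: 33.35
position: [0.6753, 0.0948, 0.1978]
tool_rot: [0.673, 0.74, -0.002, -0.002]
ft_force: [-0.4, -0.1, 0.5]
grip_width: 0.0868
```

Request:
{"fn": "drive_tool", "kwargs": {
  "plan": [
    [[0, 0, 0, 0, 0, 0], [0, 0, 0, 0, 0, 0], [0, 0, 0, 0, 0, 0], [0, 0, 0, 0, 0, 0], [0, 0, 0, 0, 0, 0], [0, 0, 0, 0, 0, 0], [0, 0, 0, 0, 0, 0], [0, 0, 0, 0, 0, 0]]
  ],
  "grip": 1,
  "force": 35
}}

```text
time: 34.35
position: [0.6765, 0.0949, 0.2005]
tool_rot: [0.673, 0.74, 0.0, -0.0]
ft_force: [1.0, -1.1, 0.4]
grip_width: 0.0278
```

Request:
{"fn": "drive_tool", "kwargs": {
  "plan": [
    [[0, 0, 0.5, 0, 0, 0], [0, 0, 0.9, 0, 0, 0], [0, 0, 0.9, 0, 0, 0], [0, 0, 0.9, 0, 0, 0], [0, 0, 0.9, 0, 0, 0], [0, 0, 0.9, 0, 0, 0], [0, 0, 0, 0, 0, 0]]
  ]
}}

```text
time: 35.22
position: [0.6772, 0.095, 0.3284]
tool_rot: [0.673, 0.74, 0.002, 0.002]
ft_force: [-0.5, -0.7, -1.9]
grip_width: 0.0271
```

Request:
{"fn": "drive_tool", "kwargs": {
  "plan": [
    [[-0.98, -0.36, 0, 0, 0, 0], [-0.98, -0.36, 0, 0, 0, 0], [-0.98, -0.36, 0, 0, 0, 0], [-0.98, -0.36, 0, 0, 0, 0], [-0.98, -0.36, 0, 0, 0, 0], [-0.98, -0.36, 0, 0, 0, 0], [-0.98, -0.36, 0, 0, 0, 0], [-0.98, -0.36, 0, 0, 0, 0]]
  ]
}}

```text
time: 36.22
position: [0.4793, 0.0227, 0.3249]
tool_rot: [0.673, 0.74, -0.0, -0.001]
ft_force: [-0.6, -0.7, -0.9]
grip_width: 0.0272
```

Request:
{"fn": "drive_tool", "kwargs": {
  "plan": [
    [[0, 0, 0, 0, 0, 0], [0, 0, 0, 0, 0, 0]]
  ]
}}

```text
time: 36.48
position: [0.4813, 0.0228, 0.3255]
tool_rot: [0.673, 0.74, 0.0, 0.001]
ft_force: [0.5, 0.2, -0.2]
grip_width: 0.0271
```

Run:
```python
from h import *
o=wsnap('pics/w10.png');print(o['time'],o['position'],o['tool_rot'],o['grip_width'])
```

```text
36.475 [0.48133083 0.0228487  0.32545716] [6.72964933e-01 7.39674030e-01 4.50387655e-04 5.70989915e-04] 0.027131508663824355
```

View pics/w10.png

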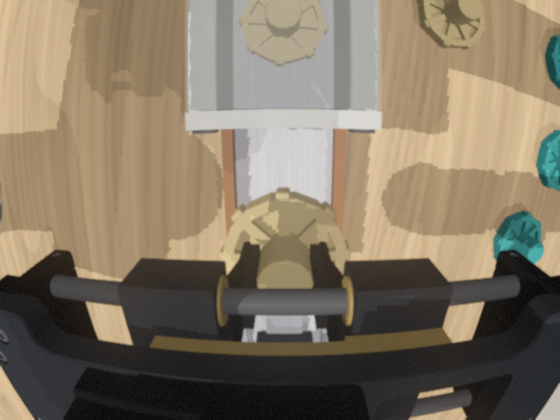

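Request:
{"fn": "drive_tool", "kwargs": {
  "plan": [
    [[-0.02, 0, -0.9, 0, 0, 0], [0, 0, -0.9, 0, 0, 0], [0, 0, -0.9, 0, 0, 0], [0, 0, -0.9, 0, 0, 0], [0, 0, -0.5, 0, 0, 0], [0, 0, -0.3, 0, 0, 0], [0, 0, 0, 0, 0, 0]]
  ]
}}

```text
time: 37.4
position: [0.4805, 0.023, 0.2156]
tool_rot: [0.673, 0.74, 0.0, 0.0]
ft_force: [-0.0, -0.7, -1.4]
grip_width: 0.0273
```

Request:
{"fn": "drive_tool", "kwargs": {
  "plan": [
    [[0, 0, 0, 0, 0, 0], [0, 0, 0, 0, 0, 0], [0, 0, 0, 0, 0, 0], [0, 0, 0, 0, 0, 0], [0, 0, 0, 0, 0, 0]]
  ],
  "grip": 0.2
}}

```text
time: 38.02
position: [0.48, 0.0229, 0.2155]
tool_rot: [0.673, 0.74, 0.0, 0.0]
ft_force: [0.8, 0.6, 0.2]
grip_width: 0.0664
```

Request:
{"fn": "drive_tool", "kwargs": {
  "plan": [
    [[0, 0, 0.8, 0, 0, 0], [0, 0, 0.9, 0, 0, 0], [0, 0, 0.9, 0, 0, 0], [0, 0, 0.9, 0, 0, 0], [0, 0, 0.9, 0, 0, 0], [0, 0, 0, 0, 0, 0]]
  ]
}}

```text
time: 38.78
position: [0.4804, 0.0229, 0.3268]
tool_rot: [0.673, 0.74, 0.001, 0.002]
ft_force: [0.0, -0.5, -0.3]
grip_width: 0.0698
```

Run:
```python
from h import *
o=wsnap('pics/w11.png');print(o['time'],o['position'],o['tool_rot'],o['grip_width'])
```

```text
38.775 [0.48040683 0.02288504 0.32675271] [0.6728009  0.73982106 0.00101929 0.00164744] 0.06982949716036493
```

View pics/w11.png

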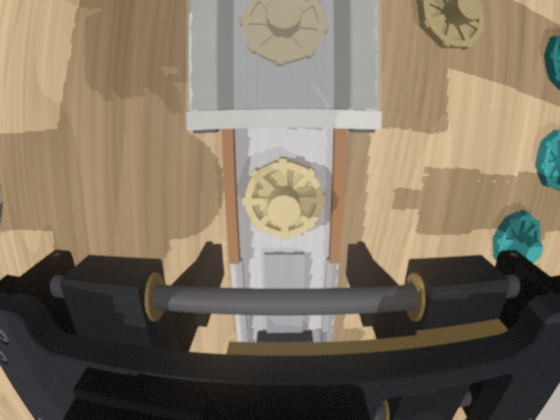

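Wheel B lies flat between the guides at (285,199), with the first one in the tunnel at (284,25). On to the handle and the stroke.

Request:
{"fn": "drive_tool", "kwargs": {
  "plan": [
    [[0.09, -0.88, 0, 0, 0, 0], [0.09, -0.88, 0, 0, 0, 0], [0.09, -0.88, 0, 0, 0, 0], [0.09, -0.88, 0, 0, 0, 0], [0.09, -0.88, 0, 0, 0, 0], [0.09, -0.88, 0, 0, 0, 0], [0.09, -0.88, 0, 0, 0, 0], [0.09, -0.88, 0, 0, 0, 0]]
  ],
  "grip": 0
}}

```text
time: 39.83
position: [0.4977, -0.1538, 0.3242]
tool_rot: [0.673, 0.74, -0.0, -0.001]
ft_force: [0.9, -0.2, -0.5]
grip_width: 0.0869
```

Request:
{"fn": "drive_tool", "kwargs": {
  "plan": [
    [[0, 0, -0.9, 0, 0, 0], [0, 0, -0.9, 0, 0, 0], [0, 0, -0.9, 0, 0, 0], [0, 0, -0.9, 0, 0, 0], [0, 0, -0.2, 0, 0, 0], [0, 0, 0, 0, 0, 0]]
  ]
}}

```text
time: 40.58
position: [0.498, -0.1532, 0.2301]
tool_rot: [0.673, 0.74, -0.0, -0.0]
ft_force: [0.4, 0.2, 1.0]
grip_width: 0.0873
```

Request:
{"fn": "drive_tool", "kwargs": {
  "plan": [
    [[0, 0, 0, 0, 0, 0], [0, 0, 0, 0, 0, 0], [0, 0, 0, 0, 0, 0], [0, 0, 0, 0, 0, 0], [0, 0, 0, 0, 0, 0], [0, 0, 0, 0, 0, 0], [0, 0, 0, 0, 0, 0], [0, 0, 0, 0, 0, 0]]
  ],
  "grip": 1,
  "force": 20
}}

```text
time: 41.58
position: [0.498, -0.1531, 0.2305]
tool_rot: [0.673, 0.74, 0.0, -0.0]
ft_force: [0.4, -0.0, -0.3]
grip_width: 0.0213
```

Request:
{"fn": "drive_tool", "kwargs": {
  "plan": [
    [[-0.048, 0.5, 0, 0, 0, 0], [-0.067, 0.7, 0, 0, 0, 0], [-0.067, 0.7, 0, 0, 0, 0], [-0.067, 0.7, 0, 0, 0, 0], [-0.067, 0.7, 0, 0, 0, 0]]
  ]
}}

```text
time: 42.2
position: [0.4899, -0.0691, 0.2305]
tool_rot: [0.673, 0.74, -0.0, -0.0]
ft_force: [0.3, -2.9, -1.9]
grip_width: 0.0212
```

Request:
{"fn": "drive_tool", "kwargs": {
  "plan": [
    [[-0.067, 0.7, 0, 0, 0, 0], [-0.067, 0.7, 0, 0, 0, 0], [-0.067, 0.7, 0, 0, 0, 0], [-0.067, 0.7, 0, 0, 0, 0], [-0.048, 0.5, 0, 0, 0, 0], [0, 0, 0, 0, 0, 0]]
  ]
}}

```text
time: 42.95
position: [0.4819, 0.0134, 0.2305]
tool_rot: [0.673, 0.74, 0.0, -0.001]
ft_force: [-0.4, 1.9, -1.6]
grip_width: 0.0213
```

Request:
{"fn": "drive_tool", "kwargs": {
  "plan": [
    [[-0.015, 0.15, 0, 0, 0, 0], [-0.015, 0.15, 0, 0, 0, 0], [-0.01, 0.1, 0, 0, 0, 0], [0, 0, 0, 0, 0, 0]]
  ]
}}

```text
time: 43.45
position: [0.4811, 0.0214, 0.2304]
tool_rot: [0.673, 0.74, -0.001, 0.0]
ft_force: [-1.4, -5.2, -1.2]
grip_width: 0.0213
```

Run:
```python
from h import *
o=wsnap('pics/w12.png');print(o['time'],o['position'],o['ft_force'],o['grip_width'])
```

```text
43.45 [0.48113329 0.02138976 0.23044341] [-1.35297007 -5.16215975 -1.23783784] 0.02131157310742671
```

View pics/w12.png

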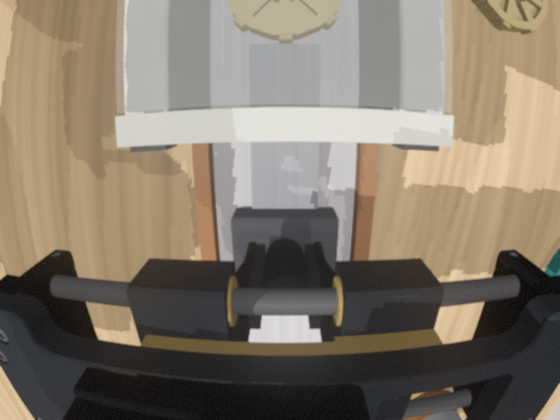

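Front stop reached, with wheel B inside and the flap down. Pulling back, then over to wheel C.

Request:
{"fn": "drive_tool", "kwargs": {
  "plan": [
    [[0.058, -0.6, 0, 0, 0, 0], [0.087, -0.9, 0, 0, 0, 0], [0.087, -0.9, 0, 0, 0, 0], [0.087, -0.9, 0, 0, 0, 0], [0.087, -0.9, 0, 0, 0, 0], [0.087, -0.9, 0, 0, 0, 0], [0.087, -0.9, 0, 0, 0, 0], [0.08, -0.8, 0, 0, 0, 0]]
  ]
}}

```text
time: 44.5
position: [0.4977, -0.1492, 0.2305]
tool_rot: [0.673, 0.739, 0.0, -0.0]
ft_force: [0.4, 2.3, -1.2]
grip_width: 0.0215
```

Request:
{"fn": "drive_tool", "kwargs": {
  "plan": [
    [[0.02, -0.2, 0, 0, 0, 0], [0.006, -0.08, 0, 0, 0, 0], [0.006, -0.08, 0, 0, 0, 0], [0, 0, 0, 0, 0, 0]]
  ]
}}

```text
time: 45.0
position: [0.4982, -0.1543, 0.2304]
tool_rot: [0.674, 0.739, 0.002, -0.002]
ft_force: [3.6, 12.7, 3.2]
grip_width: 0.0215
```

Request:
{"fn": "drive_tool", "kwargs": {
  "plan": [
    [[0, 0, 0, 0, 0, 0], [0, 0, 0, 0, 0, 0], [0, 0, 0, 0, 0, 0], [0, 0, 0.3, 0, 0, 0], [0, 0, 0.9, 0, 0, 0], [0, 0, 0.9, 0, 0, 0], [0, 0, 0.9, 0, 0, 0], [0, 0, 1, 0, 0, 0]]
  ],
  "grip": 0
}}

```text
time: 46.0
position: [0.4983, -0.1572, 0.3316]
tool_rot: [0.673, 0.74, -0.0, 0.0]
ft_force: [-0.6, 0.6, 0.0]
grip_width: 0.0859
```

Request:
{"fn": "drive_tool", "kwargs": {
  "plan": [
    [[0.32, 0.94, 0, 0, 0, 0], [0.32, 0.94, 0, 0, 0, 0], [0.32, 0.94, 0, 0, 0, 0], [0.32, 0.94, 0, 0, 0, 0], [0.32, 0.94, 0, 0, 0, 0], [0.32, 0.94, 0, 0, 0, 0], [0.32, 0.94, 0, 0, 0, 0], [0.32, 0.94, 0, 0, 0, 0]]
  ]
}}

```text
time: 47.0
position: [0.5627, 0.0315, 0.331]
tool_rot: [0.673, 0.74, 0.0, 0.0]
ft_force: [0.5, -0.5, 0.4]
grip_width: 0.087
```

Request:
{"fn": "drive_tool", "kwargs": {
  "plan": [
    [[0.32, 0.94, 0, 0, 0, 0], [0.32, 0.94, 0, 0, 0, 0], [0.32, 0.94, 0, 0, 0, 0], [0.32, 0.94, 0, 0, 0, 0], [0.32, 0.94, 0, 0, 0, 0], [0.32, 0.94, 0, 0, 0, 0], [0.32, 0.94, 0, 0, 0, 0], [0.32, 0.94, 0, 0, 0, 0]]
  ]
}}

```text
time: 48.0
position: [0.6268, 0.2199, 0.3308]
tool_rot: [0.673, 0.74, 0.0, 0.0]
ft_force: [0.2, -0.3, -0.0]
grip_width: 0.0867
```

Request:
{"fn": "drive_tool", "kwargs": {
  "plan": [
    [[0, 0, 0, 0, 0, 0], [0, 0, 0, 0, 0, 0]]
  ]
}}

```text
time: 48.25
position: [0.6262, 0.2185, 0.3304]
tool_rot: [0.673, 0.74, -0.001, -0.0]
ft_force: [-0.8, -0.5, 0.6]
grip_width: 0.087
```

Run:
```python
from h import *
o=wsnap('pics/w13.png');print(o['time'],o['position'],o['tool_rot'])
cv2.imwrite('pics/t13.png',camera('top')[:,:,::-1])
```

```text
48.25 [0.62620691 0.21852467 0.33038645] [ 6.72785349e-01  7.39837514e-01 -5.63265806e-04 -9.42048085e-05]
```

View pics/w13.png

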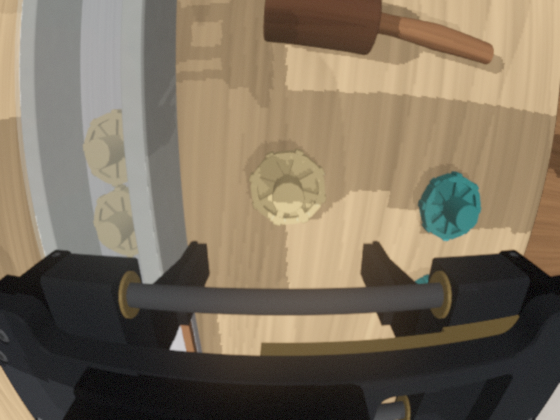

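View pics/t13.png

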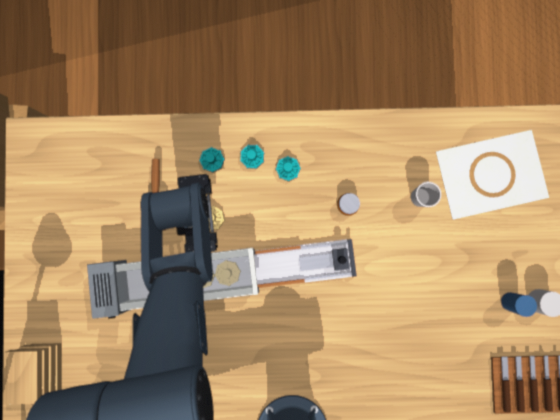

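Run:
```python
from h import *
f='pics/w13.png'
print(wonz(f,288,196,.046),wonz(f,288,187,.012),'mallet',wonz(f,350,50,.064),robot.get_obs()['q'])
```

```text
[0.6269 0.2262 0.046 ] [0.6273 0.2254 0.012 ] mallet [0.6615 0.3495 0.064 ] [ 1.66946482e-01  6.61783443e-01  1.39669303e+00 -3.79559824e-04
  1.08394867e+00  7.32425711e-02]
```

With the jaws crosswise the gripper body would pass only about 6 mm from the tunnel wall. So I'll turn 90° for this pick.

Request:
{"fn": "drive_tool", "kwargs": {
  "plan": [
    [[0.03, 0.3, 0, 0, 0, -1], [0, 0, 0, 0, 0, -1], [0, 0, 0, 0, 0, -1], [0, 0, 0, 0, 0, -1], [0, 0, 0, 0, 0, -1], [0, 0, 0, 0, 0, -1], [0, 0, 0, 0, 0, -1], [0, 0, 0, 0, 0, -1]]
  ]
}}

```text
time: 49.35
position: [0.6272, 0.2254, 0.3306]
tool_rot: [0.917, 0.4, -0.0, 0.0]
ft_force: [0.1, -0.5, 0.2]
grip_width: 0.0874
```

Request:
{"fn": "drive_tool", "kwargs": {
  "plan": [
    [[0, 0, 0, 0, 0, -1], [0, 0, 0, 0, 0, -1], [0, 0, 0, 0, 0, -1], [0, 0, 0, 0, 0, -1], [0, 0, 0, 0, 0, -1], [0, 0, 0, 0, 0, -1], [0, 0, 0, 0, 0, -1], [0, 0, 0, 0, 0, 0]]
  ]
}}

```text
time: 50.35
position: [0.6272, 0.2255, 0.3306]
tool_rot: [0.999, 0.047, -0.0, 0.0]
ft_force: [-0.4, 0.4, -0.5]
grip_width: 0.0869
```

Run:
```python
from h import *
o=wsnap('pics/w14.png');print(o['time'],o['position'],o['tool_rot'])
```

```text
50.35 [0.62721453 0.22550973 0.33059036] [ 9.98875602e-01  4.74076741e-02 -1.84910366e-04  1.04486647e-04]
```

View pics/w14.png

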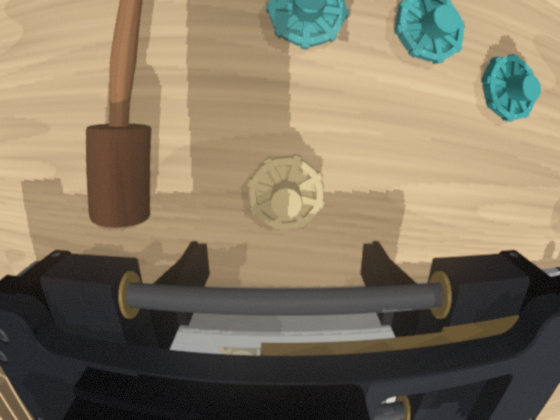

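Request:
{"fn": "drive_tool", "kwargs": {
  "plan": [
    [[0, 0.02, -0.8, 0, 0, 0], [0, 0, -0.9, 0, 0, 0], [0, 0, -0.9, 0, 0, 0], [0, 0, -0.9, 0, 0, 0], [0, 0, -0.9, 0, 0, 0], [0, 0, -0.8, 0, 0, 0], [0, 0, 0, 0, 0, 0]]
  ]
}}

```text
time: 51.28
position: [0.6265, 0.2266, 0.1986]
tool_rot: [0.999, 0.048, -0.002, 0.0]
ft_force: [0.6, 0.9, -0.2]
grip_width: 0.0871
```

Request:
{"fn": "drive_tool", "kwargs": {
  "plan": [
    [[0, 0, 0, 0, 0, 0], [0, 0, 0, 0, 0, 0], [0, 0, 0, 0, 0, 0], [0, 0, 0, 0, 0, 0], [0, 0, 0, 0, 0, 0], [0, 0, 0, 0, 0, 0], [0, 0, 0, 0, 0, 0], [0, 0, 0, 0, 0, 0]]
  ],
  "grip": 1,
  "force": 35
}}

```text
time: 52.28
position: [0.6273, 0.2268, 0.2005]
tool_rot: [0.999, 0.047, -0.0, 0.0]
ft_force: [0.3, -2.3, 0.0]
grip_width: 0.027
```

Request:
{"fn": "drive_tool", "kwargs": {
  "plan": [
    [[0, 0, 0.5, 0, 0, 0], [0, 0, 0.9, 0, 0, 0], [0, 0, 0.9, 0, 0, 0], [0, 0, 0.9, 0, 0, 0], [0, 0, 0.9, 0, 0, 0], [0, 0, 0.9, 0, 0, 0], [0, 0, 0, 0, 0, 0]]
  ]
}}

```text
time: 53.15
position: [0.6278, 0.2272, 0.3281]
tool_rot: [0.999, 0.047, 0.003, -0.0]
ft_force: [0.1, 0.3, -1.9]
grip_width: 0.0273
```

Request:
{"fn": "drive_tool", "kwargs": {
  "plan": [
    [[-0.39, -0.54, 0, 0, 0, 1], [-0.39, -0.54, 0, 0, 0, 1], [-0.39, -0.54, 0, 0, 0, 1], [-0.39, -0.54, 0, 0, 0, 1], [-0.39, -0.54, 0, 0, 0, 1], [-0.39, -0.54, 0, 0, 0, 1], [-0.39, -0.54, 0, 0, 0, 1], [-0.39, -0.54, 0, 0, 0, 1]]
  ]
}}

```text
time: 54.15
position: [0.5485, 0.1186, 0.3246]
tool_rot: [0.892, 0.451, -0.001, -0.0]
ft_force: [0.8, -0.0, -1.3]
grip_width: 0.027
```

Request:
{"fn": "drive_tool", "kwargs": {
  "plan": [
    [[-0.39, -0.54, 0, 0, 0, 1], [-0.39, -0.54, 0, 0, 0, 1], [-0.39, -0.54, 0, 0, 0, 1], [-0.39, -0.54, 0, 0, 0, 1], [-0.39, -0.54, 0, 0, 0, 1], [-0.39, -0.54, 0, 0, 0, 1], [-0.39, -0.54, 0, 0, 0, 1], [0, 0, 0, 0, 0, 0]]
  ]
}}

```text
time: 55.15
position: [0.4802, 0.024, 0.3249]
tool_rot: [0.674, 0.739, -0.001, -0.001]
ft_force: [0.2, 0.0, -2.1]
grip_width: 0.027
```

Request:
{"fn": "drive_tool", "kwargs": {
  "plan": [
    [[0, 0, 0, 0, 0, 0], [0, 0, 0, 0, 0, 0]]
  ]
}}

```text
time: 55.4
position: [0.4814, 0.0248, 0.3254]
tool_rot: [0.673, 0.74, 0.0, 0.0]
ft_force: [-0.1, -0.8, -1.4]
grip_width: 0.0273
```

Run:
```python
from h import *
o=wsnap('pics/w15.png');print(o['time'],o['position'],o['tool_rot'],o['grip_width'])
```

```text
55.4 [0.48137671 0.02481501 0.32539964] [6.72948114e-01 7.39689664e-01 1.70060885e-04 9.13824369e-05] 0.027306069440307373
```

View pics/w15.png

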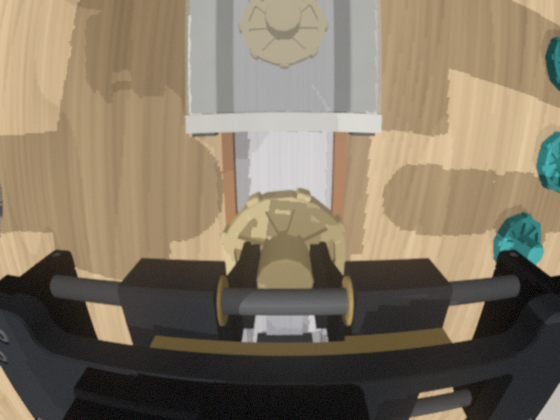

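Request:
{"fn": "drive_tool", "kwargs": {
  "plan": [
    [[-0.03, -0.06, -0.9, 0, 0, 0], [0, 0, -0.9, 0, 0, 0], [0, 0, -0.9, 0, 0, 0], [0, 0, -0.9, 0, 0, 0], [0, 0, -0.5, 0, 0, 0], [0, 0, -0.3, 0, 0, 0], [0, 0, 0, 0, 0, 0]]
  ]
}}

```text
time: 56.32
position: [0.4805, 0.023, 0.2156]
tool_rot: [0.673, 0.74, 0.0, 0.0]
ft_force: [-0.6, -0.2, -1.2]
grip_width: 0.027
```

Request:
{"fn": "drive_tool", "kwargs": {
  "plan": [
    [[0, 0, 0, 0, 0, 0], [0, 0, 0, 0, 0, 0], [0, 0, 0, 0, 0, 0], [0, 0, 0, 0, 0, 0], [0, 0, 0, 0, 0, 0]]
  ],
  "grip": 0.2
}}

```text
time: 56.95
position: [0.4803, 0.0229, 0.2156]
tool_rot: [0.673, 0.74, 0.0, 0.0]
ft_force: [-0.4, 0.3, -0.7]
grip_width: 0.0662
```

Request:
{"fn": "drive_tool", "kwargs": {
  "plan": [
    [[0, 0, 0.8, 0, 0, 0], [0, 0, 0.9, 0, 0, 0], [0, 0, 0.9, 0, 0, 0], [0, 0, 0.9, 0, 0, 0], [0, 0, 0.9, 0, 0, 0], [0, 0, 0, 0, 0, 0]]
  ]
}}

```text
time: 57.7
position: [0.4806, 0.0229, 0.3268]
tool_rot: [0.673, 0.74, 0.001, 0.002]
ft_force: [-0.2, -1.0, 0.2]
grip_width: 0.0696
```

Run:
```python
from h import *
o=wsnap('pics/w16.png');print(o['time'],o['position'],o['tool_rot'],o['grip_width'])
```

```text
57.7 [0.48064793 0.02288842 0.32676846] [0.67282404 0.73979996 0.00103451 0.00166186] 0.06957857332595911
```

View pics/w16.png

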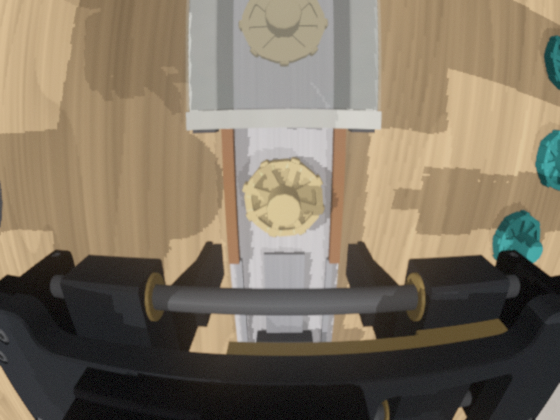

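Wheel C is set between the guides at (285,198). Third stroke.

Request:
{"fn": "drive_tool", "kwargs": {
  "plan": [
    [[0.09, -0.88, 0, 0, 0, 0], [0.09, -0.88, 0, 0, 0, 0], [0.09, -0.88, 0, 0, 0, 0], [0.09, -0.88, 0, 0, 0, 0], [0.09, -0.88, 0, 0, 0, 0], [0.09, -0.88, 0, 0, 0, 0], [0.09, -0.88, 0, 0, 0, 0], [0.09, -0.88, 0, 0, 0, 0]]
  ],
  "grip": 0
}}

```text
time: 58.75
position: [0.498, -0.1538, 0.3242]
tool_rot: [0.673, 0.74, -0.0, -0.001]
ft_force: [-0.2, 0.5, 0.1]
grip_width: 0.0871
```

Request:
{"fn": "drive_tool", "kwargs": {
  "plan": [
    [[0, 0, -0.9, 0, 0, 0], [0, 0, -0.9, 0, 0, 0], [0, 0, -0.9, 0, 0, 0], [0, 0, -0.9, 0, 0, 0], [0, 0, -0.2, 0, 0, 0], [0, 0, 0, 0, 0, 0]]
  ]
}}

```text
time: 59.5
position: [0.4982, -0.1532, 0.2301]
tool_rot: [0.673, 0.74, -0.0, -0.0]
ft_force: [0.3, 0.4, 0.3]
grip_width: 0.087
```

Request:
{"fn": "drive_tool", "kwargs": {
  "plan": [
    [[0, 0, 0, 0, 0, 0], [0, 0, 0, 0, 0, 0], [0, 0, 0, 0, 0, 0], [0, 0, 0, 0, 0, 0], [0, 0, 0, 0, 0, 0], [0, 0, 0, 0, 0, 0], [0, 0, 0, 0, 0, 0], [0, 0, 0, 0, 0, 0]]
  ],
  "grip": 1,
  "force": 20
}}

```text
time: 60.5
position: [0.4981, -0.1531, 0.2304]
tool_rot: [0.673, 0.74, -0.0, -0.0]
ft_force: [-0.6, 0.1, 0.1]
grip_width: 0.0214
```

Request:
{"fn": "drive_tool", "kwargs": {
  "plan": [
    [[-0.048, 0.5, 0, 0, 0, 0], [-0.067, 0.7, 0, 0, 0, 0], [-0.067, 0.7, 0, 0, 0, 0], [-0.067, 0.7, 0, 0, 0, 0], [-0.067, 0.7, 0, 0, 0, 0]]
  ]
}}

```text
time: 61.12
position: [0.49, -0.0691, 0.2305]
tool_rot: [0.673, 0.74, -0.0, -0.0]
ft_force: [-2.3, -3.8, -1.4]
grip_width: 0.0215
```

Request:
{"fn": "drive_tool", "kwargs": {
  "plan": [
    [[-0.067, 0.7, 0, 0, 0, 0], [-0.067, 0.7, 0, 0, 0, 0], [-0.067, 0.7, 0, 0, 0, 0], [-0.067, 0.7, 0, 0, 0, 0], [-0.048, 0.5, 0, 0, 0, 0], [0, 0, 0, 0, 0, 0]]
  ]
}}

```text
time: 61.88
position: [0.482, 0.0135, 0.2305]
tool_rot: [0.673, 0.74, 0.0, -0.001]
ft_force: [-0.8, 1.8, 0.9]
grip_width: 0.0218
```

Request:
{"fn": "drive_tool", "kwargs": {
  "plan": [
    [[-0.015, 0.15, 0, 0, 0, 0], [-0.015, 0.15, 0, 0, 0, 0], [-0.01, 0.1, 0, 0, 0, 0], [0, 0, 0, 0, 0, 0]]
  ]
}}

```text
time: 62.38
position: [0.4813, 0.0213, 0.2305]
tool_rot: [0.673, 0.74, -0.001, -0.0]
ft_force: [-3.1, -5.4, 0.6]
grip_width: 0.0213
```

Run:
```python
from h import *
o=wsnap('pics/w17.png');print(o['time'],o['position'],o['ft_force'],o['grip_width'])
```

```text
62.375 [0.4812514  0.02134349 0.23045684] [-3.1242011  -5.39679609  0.55101493] 0.021294739764232382
```

View pics/w17.png

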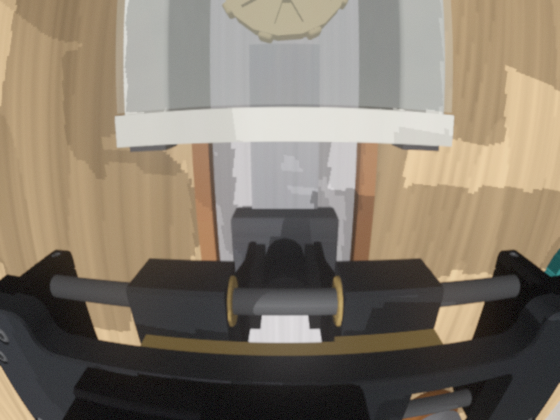

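Front stop reached again, and the third wheel is inside. Pulling the pusher fully back, releasing and retreating.

Request:
{"fn": "drive_tool", "kwargs": {
  "plan": [
    [[0.058, -0.6, 0, 0, 0, 0], [0.087, -0.9, 0, 0, 0, 0], [0.087, -0.9, 0, 0, 0, 0], [0.087, -0.9, 0, 0, 0, 0], [0.087, -0.9, 0, 0, 0, 0], [0.087, -0.9, 0, 0, 0, 0], [0.087, -0.9, 0, 0, 0, 0], [0.08, -0.8, 0, 0, 0, 0]]
  ]
}}

```text
time: 63.42
position: [0.4978, -0.1494, 0.2305]
tool_rot: [0.673, 0.739, 0.0, -0.0]
ft_force: [-0.7, 2.1, -0.1]
grip_width: 0.0214
```

Request:
{"fn": "drive_tool", "kwargs": {
  "plan": [
    [[0.02, -0.2, 0, 0, 0, 0], [0.006, -0.08, 0, 0, 0, 0], [0.006, -0.08, 0, 0, 0, 0], [0.004, -0.04, 0, 0, 0, 0], [0, 0, 0, 0, 0, 0]]
  ]
}}

```text
time: 64.05
position: [0.4983, -0.1546, 0.2304]
tool_rot: [0.674, 0.739, 0.002, -0.003]
ft_force: [3.2, 15.2, 4.4]
grip_width: 0.0216
```

Request:
{"fn": "drive_tool", "kwargs": {
  "plan": [
    [[0, 0, 0, 0, 0, 0], [0, 0, 0, 0, 0, 0], [0, 0, 0, 0, 0, 0], [0, 0, 0, 0, 0, 0], [0, 0, 0.9, 0, 0, 0], [0, 0, 0.9, 0, 0, 0], [0, 0, 0.9, 0, 0, 0], [0, 0, 1, 0, 0, 0]]
  ],
  "grip": 0
}}

```text
time: 65.05
position: [0.4987, -0.1583, 0.3236]
tool_rot: [0.673, 0.74, -0.0, -0.0]
ft_force: [0.4, -0.3, -0.4]
grip_width: 0.0858
```

Request:
{"fn": "drive_tool", "kwargs": {
  "plan": [
    [[0, -0.9, 0.3, 0, 0, 0], [0, -0.9, 0.3, 0, 0, 0], [0, -0.9, 0.3, 0, 0, 0], [0, 0, 0, 0, 0, 0]]
  ]
}}

```text
time: 65.55
position: [0.499, -0.2283, 0.3456]
tool_rot: [0.674, 0.739, 0.0, 0.001]
ft_force: [0.2, 0.2, 0.4]
grip_width: 0.0871
```

Run:
```python
from h import *
o=wsnap('pics/w18.png');print(o['time'],o['position'],o['tool_rot'])
s=camera('scene')[:,:,::-1];t=camera('top')[:,:,::-1]
cv2.imwrite('pics/s18.png',cv2.resize(s[120:320,200:515],None,fx=2.5,fy=2.5,interpolation=cv2.INTER_CUBIC))
cv2.imwrite('pics/t18.png',t)
cv2.imwrite('pics/t18c.png',cv2.resize(t[220:330,80:370],None,fx=2.75,fy=2.75,interpolation=cv2.INTER_CUBIC))
```

```text
65.55 [ 0.49903985 -0.22832458  0.34557422] [6.74106505e-01 7.38633636e-01 4.73257330e-05 8.77569066e-04]
```

View pics/w18.png

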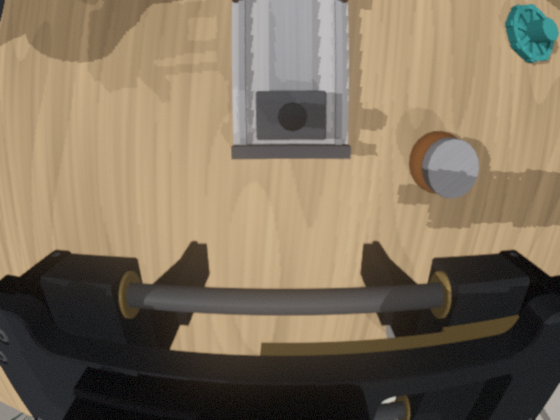

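View pics/s18.png

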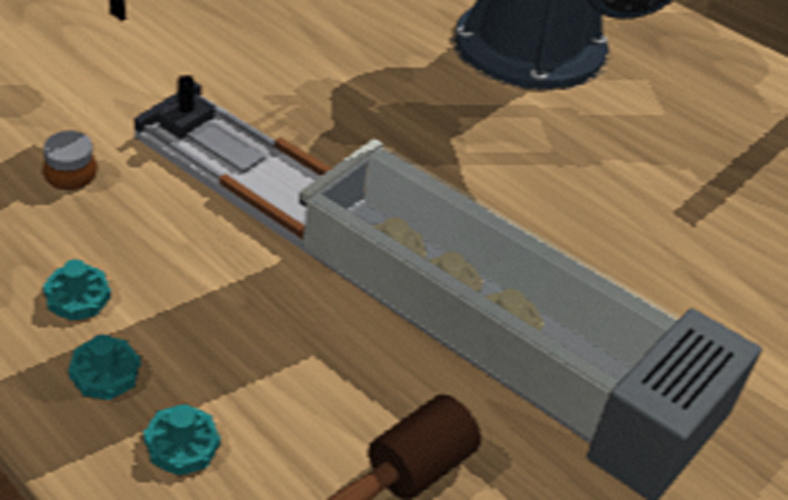

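View pics/t18.png

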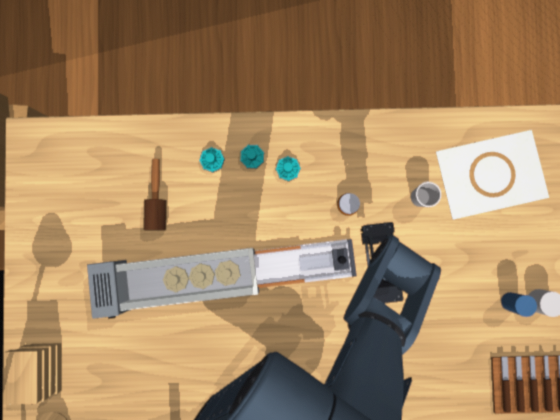

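View pics/t18c.png

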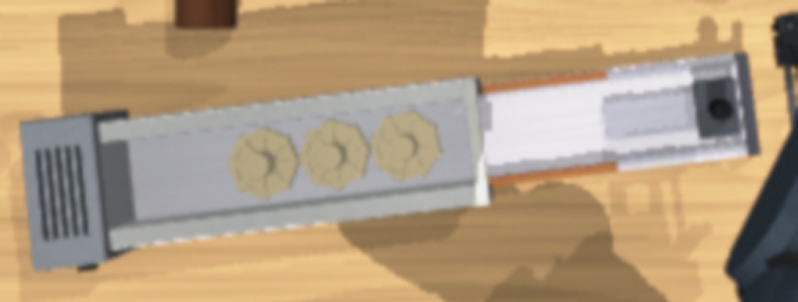

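Run:
```python
from h import *
p=onz('top',80+404/2.75,220+146/2.75,.035)[:2]
d=np.array([-.0962,.9954]);o=np.array([.4740,.0958]);print('nearest wheel y',(p-o)@d)
h=onz('top',80+720/2.75,220+108/2.75,.085)[:2];print('handle',h,(h-o)@d)
h=wonz('pics/w18.png',292,117,.085)[:2];print('handle w',h,(h-o)@d)
print(robot.get_obs()['time'])
print(robot.hand_in())
```

```text
nearest wheel y 0.0824272089134572
handle [ 0.49903476 -0.1510374 ] -0.24811029320599148
handle w [ 0.4968 -0.1538] -0.25064519999999996
65.7
the job is handed in; nothing more can be done
None
```

I loaded all three light-wood wheels found on the bench into the tunnel, one full pusher stroke each, and handed the job in at about 66 s. The pusher is back at its rear stop.

**Wheels:** In the last pictures the three wheels sit in a row inside the tunnel. The nearest is about 82 mm past the flap, where a full stroke should leave it at 83 mm. I saw no fourth light wheel, and the turquoise ones were left alone. One wheel was knocked about 5 cm aside during the run, so I measured it again before picking it up.

**Pusher:** It started about 0.1 m forward, so I pulled it back first. Two last measurements put the handle 248 and 251 mm behind the flap; fully back is 250 mm.

**Flap and bystanders:** The flap looks shut in the scene view, and the nearest wheel is clear of it. I did not measure its angle. The gripper was never near it. The jar, mallet and brush cup look unmoved in the pictures.

**What disagreed or went wrong:**
- **Flap position:** My early estimate from the guides and the tunnel's front edge was 8–9 mm off. The pusher's stops and travel gave a consistent position, and I used that for the later wheels.
- **Pushing past the rear stop:** Because of that, I took the pusher to be short of its rear stop when it was already there. I kept pulling in small steps with up to about 26 N at the wrist, and the fingers slipped on the handle.

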